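# Prop open the spice chest and move its tins to the mat

### The arm

A 6-joint arm with a two-finger parallel gripper is mounted at the origin on the work surface. World frame = base frame: x ahead of the robot, y to its left, z up, the work surface at z = 0. Lengths are in mm, angles in rad, forces in N, time in s.
With the tool pointing down it reaches from about 350 to 775 mm from the base axis. Payload 7.3 kg.
Tool frame: the origin (TCP) lies midway between the tips of the shut fingers; the grasp point (between the pads) lies 19 mm behind it (bot.tcp_to_grasp is the distance from the TCP to the grasp point, in mm); z points along the fingers, y is the line along which they close (so a half turn about z gives the same grasp; the last joint's range is limited). The gripper opens to 92 mm and grips with 3 to 60 N. Pads are 19 mm wide; open, the fingers measure 130 mm over their backs; the gripper's body (75 mm by 190 mm) begins 47 mm behind the grasp point.
Start: joints at [-1.367, 0.342, 1.524, -0, 1.275, -0.146], TCP at [179.946, -493.218, 226.741] pointing down, gripper open.
Joint ranges: [-2.53, 2.53], [-0.77, 2.02], [0.04, 2.7], [-1, 4.14], [0.28, 2.66], [-3.11, 3.11]. Speed limits (rad/s): [2.57, 2.57, 3.14, 3.14, 3.14, 3.14].

### API

Orientations are given as [roll, pitch, yaw] about the fixed x, y, z axes, in that order (R = Rz(yaw) Ry(pitch) Rx(roll)).
In Python, from plant import bot, viewer gives the robot as it stands. The module is installed in compiled form; this text tells all that it offers.
- The arm moves only by the shell command python3 -m handwheel 'ROWS'. ROWS is text: rows parted by semicolons, each of 7 numbers parted by spaces: the shift along the tool's x, y, z scaled (see below), then the turn, a rotation vector about the tool's x, y, z scaled (see below), then the opening, from -1 (shut) to 1 (fully open), so that 0 is half open. In form: tx ty tz rx ry rz gripper; .... A call has 1 to 8 rows; each row is the pose to reach, as a shift and turn from the pose commanded when the call began, along the tool's axes at that moment, turning the shorter way round; what a row does not reach only later rows make up. The controller multiplies each number of a shift by 10 cm and each number of a turn by pi rad. A row lasts 1/12 s, in which the tool goes at most 41.7 mm and 7.16 degrees, less where a joint would pass 70% of its speed; a pose out of reach is approached as far as the arm can. A call with a number of a shift or a turn outside -1 to 1 is refused whole. A call with a gripper value outside its range is refused whole. The fingers move at their own pace and stop on an object; the grip force is fixed at half the most. Time passes only in rows, so rows that repeat a pose let the fingers close. It gives the time, the measured TCP pose, the force, the opening and the grip force at its end, in the units of the state.
- bot.get_obs(): the state, without advancing time (a new reading comes with each control period).
- viewer.capture(name): name is "scene" or "top" or "wrist"; returns a dict with "frame" (400x640x3 uint8, red, green, blue), "fov_y" (degrees; the focal length in pixels is half the picture's height over the tangent of half this angle, whatever the lens; pixels are square), "cx", "cy" (the principal point, pixels), "T" (4x4, takes a point from camera to world coordinates). Camera axes: x right, y down, z forward; pixel columns grow to the right and rows downward; lengths in mm; the calibration is good to about 2 mm. The wrist camera is an equidistant fisheye: a pixel r from the principal point sees the ray r / f radians off the axis. A picture is of the moment at which its call begins. There is no depth.
- bot.close_job(): hands the job in; it is judged then, once.
Trained networks look in a picture, given as the dict that the camera call returned (one of the last four; its "shot" number tells which), for a name from the list of things; names that differ only in an ending like _2 or _b are one class to them, and where a whole thing is asked for, a point or a joint stands for the part that bears it (a point fixed in the world has none). Each returns a list of dicts, best first, with "score" (0 to 1); they miss things now and then, are a little off and sometimes report something else, mostly with a low value. They report only what shows in the picture. A call takes as long as a camera call.
- viewer.recognise(target, picture): "centre" ([column, row] in pixels, amid what is visible of it).
- viewer.cut_out(target, picture): "pixels" (400x640 bool, what is visible of it) and "centre" ([column, row] in pixels, amid what is visible of it).
The state is a dict: "time": time; "joint_positions": joint angles; "dq": joint speeds; "tau": joint torques, N m; "tool_pos": TCP position; "tcp_rot": TCP orientation; "contact_force": force on the tool from outside, world axes, zero at the start; "moment": the same for the moment, N m; "grip_width": finger opening in mm; "finger_force": force on a finger pad.
Only numpy, scipy, OpenCV 4.12 (cv2) and the standard library are available. Lean on these libraries where they do the work, as an engineer would, in place of code of your own. Each camera call takes 0.05 s, during which the arm holds its last target. There are 200 camera calls.

### The job

The spice chest is to be emptied and left open to air. First, with all the tins still in it, swing the lid right back, flip up the stay inside and bring the lid forward to rest against it, so that it stands propped. Then take out every spice tin and stand it upright on the cork mat, wholly within its edges and touching neither the other tins nor the things already there, which are to be left where they are; so are the mug and the egg cup on the worktop.

Things in the scene. Friction and masses are not known exactly. Their poses are not given: they have to be found in the camera images.
- chest: Fixed spice chest of brown wood, an open box 225 (its x) x 400 (its y) x 75 mm high, walls and floor 8 mm thick; origin at the centre of its underside, x towards its hinged far side, y along its length (left seen from its front), z up. Fixed low pale rails (tops 22 mm above the underside) frame a trough from x = -79.5 to -11 mm and y = -157 to 167 mm, where the tins stand in a row.
- lid (a joint): Angle of the chest's lid (rad): 0 = shut, grows as it opens; stop at 1.74, where it leans back and stays. It falls shut from below about 1.5 when let go, unless it meets the upright stay: then it rests at about 1.34, its rubber block against the stay's upper end. Lid 220 x 400 x 10 mm, 0.6 kg; a few newtons at the handle move it. The block hangs 30 mm below the lid, in line with the pivot.
- lid_handle (a point): Middle of the brass tongue on the lid's front edge (grip point), 243 mm from the hinge line in the lid's plane, 5 mm above the lid's underside. The tongue is 30 mm wide (along the hinge line), 10 mm thick and stands 46 mm out of the edge in the lid's plane: it points forward when the lid is shut, up when it is open. Its y axis is along the hinge line, its -x axis points out of the lid's edge.
- lid_hinge (a point): Middle of the lid's hinge line (along the chest's y), 77.5 mm above the chest's underside, 107 mm behind the chest's middle. The lid's underside lies in the hinge plane.
- stay (a joint): Angle of the stay (rad): 0 = lying flat along the chest's y inside the chest, under the shut lid; 1.66 = flipped fully up, just past upright, at its stop. It turns about an axis along the chest's x; it stays where it is left.
- stay_grip (a point): Middle of the orange grip sleeve (16 x 16 mm across, 36 mm long) at the free end of the steel stay bar (12 x 12 mm, 150 mm long from its pivot); 132 mm from the pivot; the bar ends 18 mm beyond this point. Its y axis runs along the bar towards the free end.
- stay_pivot (a point): The stay's pivot, beside the chest's right end (chest y = -172 mm), 68 mm in front of the hinge line, 58 mm above the chest's underside.
- mat: Flat cork serving mat lying fixed on the worktop, 310 (its x) x 360 (its y) mm, 2 mm thick; origin at the centre of its underside, z up.
- tumbler: Green glass tumbler, bystander, largest radius 34 mm, 82 mm high; origin at the centre of its underside.
- ramekin: White ceramic ramekin (small bowl), bystander, largest radius 45 mm, 45 mm high; origin at the centre of its underside.
- pepper_mill: Dark wooden pepper mill, bystander, largest radius 26 mm, 85 mm high; origin at the centre of its underside.
- jam_jar: Amber jam jar with a red cap, bystander, largest radius 32 mm, 80 mm high; origin at the centre of its underside.
- mug: Blue mug on the worktop behind, bystander, radius 41 mm plus a handle, 90 mm high; origin at the centre of its underside.
- egg_cup: White egg cup on the worktop between chest and mat, bystander, largest radius 24 mm, 58 mm high; origin at the centre of its underside.
- tin0: Spice tin, red with a paper band and an aluminium cap, closed rigid cylinder 48 mm in diameter, 56 mm high, 0.1 to 0.2 kg; origin at the centre of its underside, z up its axis. Three or four tins stand in the chest; None if absent (or while held).
- tin1: Spice tin, yellow with a paper band and an aluminium cap, closed rigid cylinder 48 mm in diameter, 56 mm high, 0.1 to 0.2 kg; origin at the centre of its underside, z up its axis. Three or four tins stand in the chest; None if absent (or while held).
- tin2: Spice tin, green with a paper band and an aluminium cap, closed rigid cylinder 48 mm in diameter, 56 mm high, 0.1 to 0.2 kg; origin at the centre of its underside, z up its axis. Three or four tins stand in the chest; None if absent (or while held).
- tin3: Spice tin, blue with a paper band and an aluminium cap, closed rigid cylinder 48 mm in diameter, 56 mm high, 0.1 to 0.2 kg; origin at the centre of its underside, z up its axis. Three or four tins stand in the chest; None if absent (or while held).

How it is judged:
By the outcome, as a careful person would: the job done as asked, in the order asked, and still so for the second after the job is handed in, with the robot touching nothing.
Of tin0, tin1, tin2, tin3 only 3 to 4 are there at a start; the rules pass over those that are not, and their reading is None.
At some moment in a run one of tin0, tin1, tin2, tin3 may be knocked a few centimetres aside while the robot is not near it.
It also fails if it takes over 210 s, if anything falls off the work surface, if the arm or the gripper's body presses on something with over 40 N, if the wrist force passes 120 N, or if a joint passes its speed limit or range.

## Working session

There is one attempt and no reset: what is moved stays moved. The work goes in short steps, Python scripts to look and compute and a shell command to move; the robot and the scene stay as the last step left them, time stands still between calls to the robot, and variables do not carry over. Pictures are saved under pics/ and viewed, at most 14 in all, crops included, and the job is handed in when it is done.

```bash
mkdir -p pics; ls
cat > h.py <<'E'
import numpy as np, cv2
from scipy.spatial.transform import Rotation as R
from plant import bot, viewer
def cap(n,save=None):
    p=viewer.capture(n)
    if save: cv2.imwrite('pics/'+save+'.png',p['frame'][:,:,::-1])
    return p
def ray(p,px):
    f=200/np.tan(np.radians(p['fov_y'])/2)
    d=np.array([px[0]-p['cx'],px[1]-p['cy']])
    T=np.array(p['T'])
    if p.get('wrist'):
        r=np.linalg.norm(d);th=r/f
        v=np.array([*(d/max(r,1e-9)*np.sin(th)),np.cos(th)])
    else: v=np.array([d[0]/f,d[1]/f,1.])
    return T[:3,3],T[:3,:3]@v
def atz(p,px,z):
    o,v=ray(p,px); return o+v*(z-o[2])/v[2]
def proj(p,X):
    T=np.array(p['T']);c=T[:3,:3].T@(np.array(X)-T[:3,3]);f=200/np.tan(np.radians(p['fov_y'])/2)
    if p.get('wrist'):
        r=np.hypot(c[0],c[1]);th=np.arctan2(r,c[2]);return np.array([p['cx'],p['cy']])+c[:2]/max(r,1e-9)*th*f
    return np.array([p['cx'],p['cy']])+c[:2]/c[2]*f
E
python3 - <<'E'
from h import *
a=cap('top','top0');b=cap('scene','scene0')
print({k:v for k,v in a.items() if k!='frame'});print({k:v for k,v in b.items() if k!='frame'})
for n in ['chest','lid_handle','mat','tumbler','ramekin','pepper_mill','jam_jar','mug','egg_cup']:
    for p in (a,b):
        r=viewer.recognise(n,p)[:2]; print(n,[(np.round(q['centre']),round(q['score'],2),np.round(atz(p,q['centre'],0))) for q in r])
print(bot.get_obs())
E
```

```text
pics
{'fov_y': 47.74856748508267, 'cx': 324.537220255505, 'cy': 195.52682534417147, 'T': array([[-9.66442523e-03, -9.87409553e-01,  1.57889115e-01,
         4.00867055e+02],
       [-9.99798193e-01,  6.76075641e-03, -1.89173232e-02,
        -3.18516120e+01],
       [ 1.76116958e-02, -1.58040077e-01, -9.87275626e-01,
         1.12489968e+03],
       [ 0.00000000e+00,  0.00000000e+00,  0.00000000e+00,
         1.00000000e+00]]), 'shot': 1}
{'fov_y': 55.49766801360815, 'cx': 317.15064486977894, 'cy': 203.27573019271608, 'T': array([[-8.01275936e-01,  4.44869630e-01, -4.00059854e-01,
         9.35117979e+02],
       [ 5.98039928e-01,  6.15066829e-01, -5.13849238e-01,
         3.92270174e+02],
       [ 1.74676251e-02, -6.50986796e-01, -7.58888051e-01,
         7.51702785e+02],
       [ 0.00000000e+00,  0.00000000e+00,  0.00000000e+00,
         1.00000000e+00]]), 'shot': 2}
chest [(array([214., 227.]), 0.94, array([503., 221.,   0.]))]
chest [(array([439., 279.]), 0.96, array([451., 222.,   0.])), (array([442., 268.]), 0.3, array([423., 208.,   0.]))]
lid_handle [(array([215., 231.]), 0.6,
[... 1188 characters left out ...]
60.,   0.]))]
{'time': 1.0, 'joint_positions': array([-1.36698800e+00,  3.41938481e-01,  1.52409072e+00,  9.64185908e-06,
        1.27543406e+00, -1.46012632e-01]), 'dq': array([ 0.00070313,  0.00076594,  0.00016667, -0.00148382,  0.0004846 ,
        0.00023947]), 'tau': array([ 1.65802110e-03, -4.31128120e+01, -2.44476807e+01,  7.18834880e-02,
        4.83835826e-02, -9.05342830e-06]), 'tool_pos': array([ 179.95312388, -493.20915683,  226.77570481]), 'tcp_rot': array([3.14146330e+00, 9.69932156e-06, 3.49818150e-01]), 'contact_force': array([ 0.27933494, -0.61051167, -0.14198002]), 'moment': array([ 0.04726711,  0.02564957, -0.00582794]), 'finger_force': 0.0, 'grip_width': 91.58262518220745}
```

View pics/top0.png

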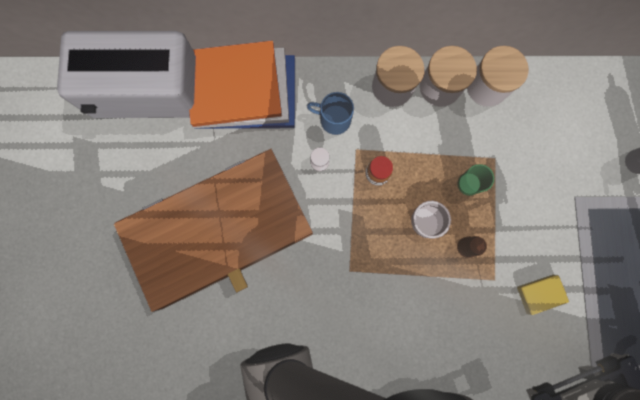

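View pics/scene0.png

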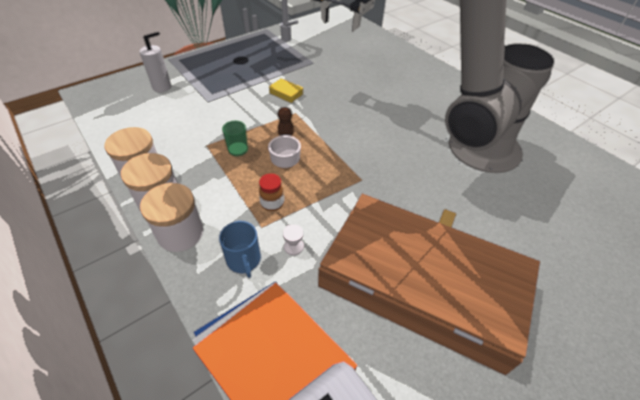

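Top view: lid corners near (117,223), (271,150), (312,233), (152,310), brass tongue at (237,281). Mat corners are near (357,150), (495,158), (495,278), (350,272), and it holds the jam jar (380,168), tumbler (475,180), ramekin (432,219) and pepper mill (472,246). The mug is at (336,113) and the egg cup at (319,157).

```bash
cat > fit.py <<'E'
from h import *
a=cap('top');b=cap('scene')
from scipy.optimize import least_squares
def T(q,X): c,s=np.cos(q[2]),np.sin(q[2]); return np.array([q[0]+c*X[0]-s*X[1],q[1]+s*X[0]+c*X[1],X[2]])
# chest x axis toward far side; lid corners
L=[(107,200,87.5),(107,-200,87.5),(-113,-200,87.5),(-113,200,87.5),(-136-12,0,82.5+5)]
pa=[(117,223),(271,150),(312,233),(152,310),(238,283)]
pb=[(518,363),(320,279),(364,198),(539,262),(449,214)]
def res(q): return np.concatenate([proj(a,T(q,X))-p for X,p in zip(L,pa)]+[0.5*(proj(b,T(q,X))-p) for X,p in zip(L[:4],[ (521,352),(320,272),(364,198),(539,262)])])
s=least_squares(res,[500,220,0.45],loss='soft_l1');print('chest',s.x,np.round(s.fun,1))
M=[(155,180,2),(155,-180,2),(-155,-180,2),(-155,180,2)]
pm=[(357,150),(495,158),(495,278),(350,272)]
def rm(q): return np.concatenate([proj(a,T(q,X))-p for X,p in zip(M,pm)])
m=least_squares(rm,[520,-275,0],loss='soft_l1');print('mat',m.x,np.round(m.fun,1))
q=s.x
for n,X in dict(handle=(-136,0,82.5),hinge=(107,0,77.5),pivot=(39,-172,58),grip=(39,-40,58),t0=(-45,-157,8),t1=(-45,167,8)).items(): print(n,T(q,X).round())
for n,r,h in [('tumbler',34,82),('ramekin',45,45),('pepper_mill',26,85),('jam_jar',32,80),('mug',41,90),('egg_cup',24,58)]:
    for p in (a,b):
        c=viewer.recognise(n,p)[0]; w=atz(p,c['centre'],h/2); print(n,w.round(),'matframe',((R.from_euler('z',-m.x[2]).as_matrix()[:2,:2])@(w[:2]-m.x[:2])).round())
E
python3 fit.py
```

```text
chest [4.97250003e+02 2.06047586e+02 4.46343061e-01] [-4.2 -0.4  0.7 -1.5  0.4 -0.8 -1.8  1.4  1.1  2.4  1.3  3.2 -1.2 -4.3
 -1.6 -2.6  0.2 -0.2]
mat [ 5.33274050e+02 -3.03361858e+02 -6.46906988e-02] [-1.5 -0.6  0.3 -0.5  0.9  2.1 -0.1 -0.1]
handle [375. 147.  82.]
hinge [594. 252.  78.]
pivot [607.  68.  58.]
grip [550. 187.  58.]
t0 [524.  45.   8.]
t1 [385. 337.   8.]
tumbler [ 611. -425.   41.] matframe [  85. -116.]
tumbler [ 598. -444.   41.] matframe [  74. -136.]
ramekin [ 512. -320.   22.] matframe [-20. -18.]
ramekin [ 510. -315.   22.] matframe [-23. -13.]
pepper_mill [ 450. -402.   42.] matframe [ -76. -104.]
pepper_mill [ 428. -419.   42.] matframe [ -98. -122.]
jam_jar [ 636. -190.   40.] matframe [ 95. 120.]
jam_jar [ 631. -187.   40.] matframe [ 90. 123.]
mug [496. 211.  45.] matframe [-71. 511.]
mug [775. -88.  45.] matframe [228. 231.]
egg_cup [667. -41.  29.] matframe [117. 270.]
egg_cup [665. -39.  29.] matframe [114. 272.]
```

```bash
H="python3 -m handwheel"
python3 -m handwheel '0 0 0 0 0 -0.031 1;0 0 0 0 0 -0.031 1;0 0 0 0 0 -0.031 1' 
python3 -m handwheel '1 -0.4 0 0 0 0 1;1 -0.4 0 0 0 0 1;1 -0.4 0 0 0 0 1;1 -0.4 0 0 0 0 1'
python3 -m handwheel '1 -0.4 0 0 0 0 1;1 -0.4 0 0 0 0 1;1 -0.4 0 0 0 0 1;1 -0.4 0 0 0 0 1'
python3 -m handwheel '1 -0.4 0 0 0 0 1;1 -0.4 0 0 0 0 1;1 -0.4 0 0 0 0 1;1 -0.4 0 0 0 0 1'
python3 -m handwheel '0.5 -1 0 0 0 0 0;0.5 -1 0 0 0 0 0;0.5 -1 0 0 0 0 0;0.5 -1 0 0 0 0 0'
python3 -m handwheel '0.5 -1 0 0 0 0 0;0.5 -1 0 0 0 0 0;0.5 -1 0 0 0 0 0;0.5 -1 0 0 0 0 0'
python3 -m handwheel '0.5 -1 0 0 0 0 0;0.5 -1 0 0 0 0 0;0.5 -1 0 0 0 0 0;0.5 -1 0 0 0 0 0'
python3 -m handwheel '0 -0.73 0 0 0 0 0;0 -0.73 0 0 0 0 0;0 -0.73 0 0 0 0 0;0 -0.73 0 0 0 0 0'
python3 - <<'E'
from h import *
p=cap('wrist','w1');p['wrist']=1
t=cap('top');s=cap('scene')
print(np.round(p['T'],3).tolist(),p['fov_y'],p['cx'],p['cy'])
for q in (p,t,s):
  r=viewer.recognise('lid_handle',q)[:2]; print([(x['centre'],x['score'],atz(q,x['centre'],85).round()) for x in r])
q=[497.25,206,.446];c,s_=np.cos(q[2]),np.sin(q[2])
for n,X in dict(handle=(-136,0,86),fl=(-113,200,87.5),fr=(-113,-200,87.5)).items():
  print(n,proj(p,[q[0]+c*X[0]-s_*X[1],q[1]+s_*X[0]+c*X[1],X[2]]).round())
E
```

```text
time: 1.95
tool_pos: [179.9, -493.2, 226.7]
tcp_rot: [3.142, 0.0, 0.445]
contact_force: [-0.3, 0.2, 0.6]
grip_width: 91.8
finger_force: 0.0
time: 2.28
tool_pos: [255.2, -410.6, 226.9]
tcp_rot: [-3.141, -0.002, 0.448]
contact_force: [0.7, -0.6, 0.2]
grip_width: 91.6
finger_force: 0.0
time: 2.62
tool_pos: [327.8, -332.0, 226.9]
tcp_rot: [-3.141, -0.001, 0.449]
contact_force: [0.8, 0.1, -0.3]
grip_width: 91.7
finger_force: 0.0
time: 2.95
tool_pos: [400.6, -253.3, 226.8]
tcp_rot: [3.141, -0.001, 0.449]
contact_force: [-0.2, 0.3, 0.9]
grip_width: 91.5
finger_force: 0.0
time: 3.28
tool_pos: [399.5, -140.5, 226.8]
tcp_rot: [-3.14, 0.0, 0.448]
contact_force: [-0.7, -1.0, -0.0]
grip_width: 70.1
finger_force: 0.0
time: 3.62
tool_pos: [402.0, -29.2, 226.9]
tcp_rot: [-3.141, -0.001, 0.449]
contact_force: [-0.9, -0.5, -0.3]
grip_width: 46.9
finger_force: 0.0
time: 3.95
tool_pos: [404.6, 82.3, 226.8]
tcp_rot: [-3.141, -0.001, 0.449]
contact_force: [-0.6, 0.1, -0.5]
grip_width: 45.5
finger_force: 0.0
time: 4.28
tool_pos: [373.0, 145.3, 226.8]
tcp_rot: [3.14, -0.0, 0.448]
contact_force: [0.6, -0.8, -0.3]
grip_width: 46.1
finger_force: 0.0
[[0.433, -0.872, -0.23, 434.849], [-0.901, -0.418, -0.112, 174.922], [0.002, 0.255, -0.967, 385.006], [0.0, 0.0, 0.0, 1.0]] 65.70646984690485 319.80968162615204 198.10862093090532
[([316.1, 82.7], 0.78, array([465., 193.,  85.]))]
[([223.5, 218.3], 0.62, array([516., 181.,  85.]))]
[([441.8, 270.5], 0.56, array([487., 232.,  85.]))]
handle [318. 186.]
fl [136. 167.]
fr [501. 167.]
```

View pics/w1.png

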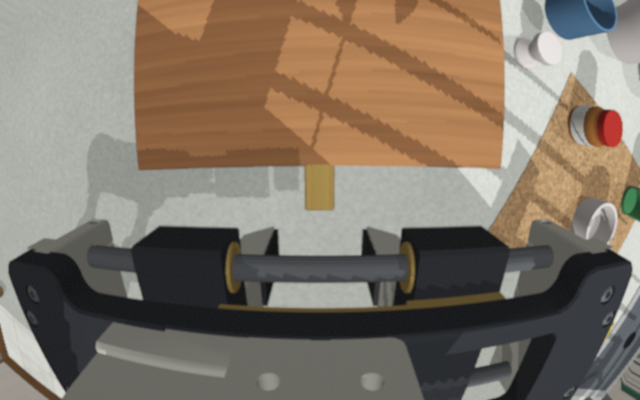

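The wrist view confirms the fit: tongue middle at (319,187) against (318,186) predicted, and lid front corners at (137,168) and (501,166). I'll descend and grip.

```bash
python3 -m handwheel '0 0 0.4 0 0 0 0;0 0 0.8 0 0 0 0;0 0 0.8 0 0 0 0;0 0 0.8 0 0 0 0' | head -2
python3 -m handwheel '0 0 0.3 0 0 0 0;0 0 0.6 0 0 0 0;0 0 0.83 0 0 0 0;0 0 0.83 0 0 0 0;0 0 0.83 0 0 0 0'
python3 -m handwheel '0 0 0 0 0 0 -1;0 0 0 0 0 0 -1;0 0 0 0 0 0 -1;0 0 0 0 0 0 -1;0 0 0 0 0 0 -1;0 0 0 0 0 0 -1'
python3 - <<'E'
import numpy as np
for d in range(0,104,4):
    a=np.radians(min(d,101)); print(d,round(243*(1-np.cos(a))+5*np.sin(a)), round(-(243*np.sin(a)-5*(1-np.cos(a)))))
E
```

```text
time: 4.92
tool_pos: [371.6, 145.2, 146.1]
time: 5.33
tool_pos: [373.7, 145.9, 65.0]
tcp_rot: [3.141, -0.001, 0.447]
contact_force: [-0.4, 0.3, 0.9]
grip_width: 46.0
finger_force: 0.0
time: 5.83
tool_pos: [373.7, 146.2, 65.2]
tcp_rot: [3.141, -0.003, 0.447]
contact_force: [-0.2, 0.1, 9.8]
grip_width: 29.4
finger_force: 30.0
0 0 0
4 1 -17
8 3 -34
12 6 -50
16 11 -67
20 16 -83
24 23 -98
28 31 -113
32 40 -128
36 49 -142
40 60 -155
44 72 -167
48 84 -179
52 97 -190
56 111 -199
60 126 -208
64 141 -216
68 157 -222
72 173 -228
76 189 -232
80 206 -235
84 223 -237
88 240 -238
92 256 -238
96 273 -236
100 290 -233
```

```bash
python3 -m handwheel '0.01 0 -0.17 0 0 0 -1;0.03 0 -0.34 0 0 0 -1;0.06 0 -0.5 0 0 0 -1;0.11 0 -0.67 0 0 0 -1;0.16 0 -0.83 0 0 0 -1;0.23 0 -0.98 0 0 0 -1;0.23 0 -0.98 0 0 0 -1'
python3 -m handwheel '0.08 0 -0.15 0 0 0 -1;0.17 0 -0.3 0 0 0 -1;0.26 0 -0.44 0 0 0 -1;0.37 0 -0.57 0 0 0 -1;0.49 0 -0.69 0 0 0 -1;0.61 0 -0.81 0 0 0 -1;0.74 0 -0.92 0 0 0 -1;0.74 0 -0.92 0 0 0 -1'
python3 -m handwheel '0.14 0 -0.09 0 0 0 -1;0.29 0 -0.18 0 0 0 -1;0.44 0 -0.26 0 0 0 -1;0.6 0 -0.32 0 0 0 -1;0.76 0 -0.38 0 0 0 -1;0.92 0 -0.42 0 0 0 -1;0.92 0 -0.42 0 0 0 -1'
python3 -m handwheel '0.17 0 -0.03 0 0 0 -1;0.34 0 -0.05 0 0 0 -1;0.51 0 -0.06 0 0 0 -1;0.67 0 -0.06 0 0 0 -1;0.84 0 -0.04 0 0 0 -1;0.98 0 -0.01 0 0 0 -1;0.98 0 -0.01 0 0 0 -1'
```

```text
time: 6.42
tool_pos: [394.0, 156.1, 164.0]
tcp_rot: [3.141, -0.002, 0.448]
contact_force: [-1.5, -1.5, -2.3]
grip_width: 29.8
finger_force: 30.0
time: 7.08
tool_pos: [460.8, 188.5, 254.3]
tcp_rot: [-3.141, -0.001, 0.448]
contact_force: [-3.3, -2.1, 0.5]
grip_width: 29.8
finger_force: 30.0
time: 7.67
tool_pos: [543.4, 228.7, 295.7]
tcp_rot: [-3.14, -0.0, 0.448]
contact_force: [-4.1, 2.0, 6.2]
grip_width: 29.8
finger_force: 30.0
time: 8.25
tool_pos: [632.9, 272.1, 297.7]
tcp_rot: [-3.14, -0.006, 0.449]
contact_force: [0.4, 5.5, 10.2]
grip_width: 29.4
finger_force: 30.0
```

```bash
python3 -m handwheel '0 0 0 0 0 0 0;0 0 0 0 0 0 0;0 0 0 0 0 0 0;0 0 0 0 0 0 0;0 0 -0.4 0 0 0 0;0 0 -0.8 0 0 0 0;0 0 -0.8 0 0 0 0'
python3 -m handwheel '-0.5 0 0 0 0 0 0;-1 0 0 0 0 0 0;-1 0 0 0 0 0 0;-1 0 0 0 0 0 0'
python3 -m handwheel '-0.5 0 0 0 0 0 -1;-1 0 0 0 0 0 -1;-1 0 0 0 0 0 -1;-1 0 0 0 0 0 -1'
cat > look.py <<'E'
from h import *
import sys
q=[497.25,206,.446];c,s_=np.cos(q[2]),np.sin(q[2])
W=lambda X:np.array([q[0]+c*X[0]-s_*X[1],q[1]+s_*X[0]+c*X[1],X[2]])
def Lc(w): d=np.array(w[:2])-q[:2]; return np.array([c*d[0]+s_*d[1],-s_*d[0]+c*d[1],w[2]])
E
python3 - <<'E'
from look import *
p=cap('wrist','w2');p['wrist']=1;t=cap('top');s=cap('scene')
for i in range(4):
  for n,k in (('w',p),('t',t),('s',s)):
    r=viewer.recognise('tin%d'%i,k)[:2]; print(i,n,[(np.round(x['centre']),x['score'],Lc(atz(k,x['centre'],50)).round()) for x in r])
for n,k in (('w',p),('t',t),('s',s)):
    r=viewer.recognise('stay_grip',k)[:2]; print(n,[(np.round(x['centre']),x['score'],Lc(atz(k,x['centre'],62)).round()) for x in r], proj(k,W((39,-40,62))))
print(bot.get_obs()['tool_pos'])
E
```

```text
time: 8.83
tool_pos: [632.4, 270.1, 385.8]
tcp_rot: [3.139, -0.014, 0.447]
contact_force: [-0.3, -0.1, 2.6]
grip_width: 46.2
finger_force: 0.0
time: 9.17
tool_pos: [537.8, 225.3, 377.8]
tcp_rot: [3.141, 0.0, 0.447]
contact_force: [0.2, 0.3, 1.2]
grip_width: 46.0
finger_force: 0.0
time: 9.5
tool_pos: [448.7, 182.5, 377.8]
tcp_rot: [3.141, -0.001, 0.447]
contact_force: [0.6, -0.4, 0.9]
grip_width: 23.6
finger_force: 0.0
0 w [(array([340., 158.]), 0.89, array([-48., -33.,  50.])), (array([295., 163.]), 0.68, array([-56.,  38.,  50.]))]
0 t [(array([177., 266.]), 0.97, array([-43., 117.,  50.])), (array([211., 256.]), 0.81, array([-57.,  38.,  50.]))]
0 s [(array([486., 277.]), 0.94, array([-53., 116.,  50.])), (array([416., 246.]), 0.86, array([-58., -38.,  50.]))]
1 w [(array([340., 158.]), 0.89, array([-48., -33.,  50.])), (array([295., 163.]), 0.68, array([-56.,  38.,  50.]))]
1 t [(array([177., 266.]), 0.97, array([-43., 117.,  50.])), (array([211., 256.]), 0.81, array([-57.,  38.,  50.]))]
1 s [(array([486., 277.]), 0.94, array([-53., 116.,  50.])), (array([416., 246.]), 0.86, arra
[... 276 characters left out ...]
 277.]), 0.94, array([-53., 116.,  50.])), (array([416., 246.]), 0.86, array([-58., -38.,  50.]))]
3 w [(array([340., 158.]), 0.89, array([-48., -33.,  50.])), (array([295., 163.]), 0.68, array([-56.,  38.,  50.]))]
3 t [(array([177., 266.]), 0.97, array([-43., 117.,  50.])), (array([211., 256.]), 0.81, array([-57.,  38.,  50.]))]
3 s [(array([486., 277.]), 0.94, array([-53., 116.,  50.])), (array([416., 246.]), 0.86, array([-58., -38.,  50.]))]
w [(array([384., 105.]), 0.61, array([ 37., -99.,  62.]))] [345.6540604  102.72308605]
t [(array([248., 189.]), 0.69, array([  49., -107.,   62.]))] [223.61194069 205.04425767]
s [] [401.54320876 276.61872734]
[450.94711058 183.53022045 376.73916832]
```

View pics/w2.png

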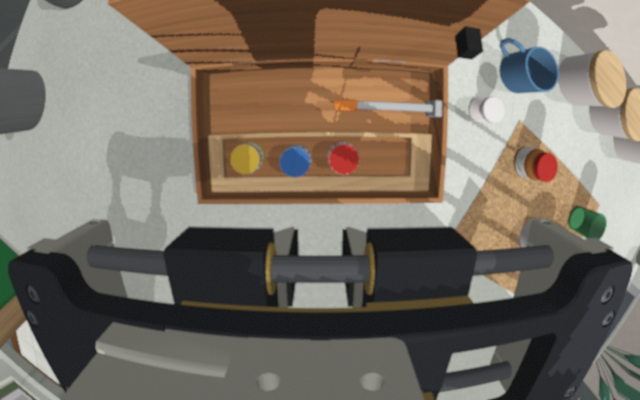

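The wrist view shows three tins: yellow (246,158), blue (295,162) and red (343,158). The orange sleeve is at (345,105) with the bar running right to the pivot at (437,107), and the lid is fully back. Next I'll hook the stay up with the shut fingers tilted 30°.

```bash
cat > stay.py <<'E'
from look import *
t=np.radians(30);o=bot.get_obs();print(o['tool_pos'],Lc(o['tool_pos']))
Rc=R.from_euler('z',.446);Rd=R.from_euler('xyz',[np.pi,0,.446]);Rt=Rd*R.from_euler('x',-t)
s0=15
pts=[(5,120),(5,38),(-30,36)]
for d in range(0,96,6):
    th=np.radians(d);k=s0+ (max(0,d-50))*0.4
    e=np.array([-172+150*np.cos(th)+8*np.sin(th),58+150*np.sin(th)-8*np.cos(th)])
    if d<60: a=e-k*np.array([.5,.866])
    else: a=e-k*np.array([np.cos(th),np.sin(th)])
    pts.append(a)
C=[np.array([34,a[0]+16.5,a[1]-9.5]) for a in pts]
Wp=[W(x) for x in C]
print('down-frame shift to first',Rd.inv().apply(Wp[0]-o['tool_pos']).round(0))
for i in range(1,len(Wp)): print(i,C[i].round(),(Rt.inv().apply(Wp[i]-Wp[i-1])/100).round(2))
E
python3 stay.py
```

```text
[450.94711058 183.53022045 376.73916832] [-5.14660998e+01 -2.98553098e-01  3.76739168e+02]
down-frame shift to first [ 85. -22. 266.]
1 [34. 22. 28.] [ 0.   -0.41  0.71]
2 [ 34. -14.  26.] [0.   0.29 0.19]
3 [ 34. -13.  28.] [ 0.    0.   -0.01]
4 [ 34. -13.  43.] [-0.    0.08 -0.14]
5 [ 34. -15.  59.] [-0.    0.09 -0.13]
6 [ 34. -18.  74.] [-0.    0.11 -0.12]
7 [ 34. -23.  89.] [ 0.    0.12 -0.11]
8 [ 34. -29. 104.] [-0.    0.13 -0.09]
9 [ 34. -37. 117.] [ 0.    0.14 -0.08]
10 [ 34. -46. 130.] [-0.    0.14 -0.06]
11 [ 34. -57. 142.] [-0.    0.15 -0.05]
12 [ 34. -69. 151.] [-0.    0.15 -0.02]
13 [ 34. -83. 158.] [0.   0.16 0.01]
14 [ 34. -96. 163.] [-0.    0.13  0.02]
15 [  34. -109.  166.] [0.   0.13 0.04]
16 [  34. -122.  168.] [-0.    0.12  0.05]
17 [  34. -135.  168.] [0.   0.11 0.06]
18 [  34. -148.  168.] [-0.    0.11  0.07]
```

```bash
python3 -m handwheel '0.4 -0.1 0.4 0 0 0 -1;0.85 -0.22 1 0 0 0 -1;0.85 -0.22 1 0 0 0 -1;0.85 -0.22 1 0 0 0 -1;0.85 -0.22 1 0 0 0 -1' | head -2
python3 -m handwheel '0 0 0.4 0 0 0 -1;0 0 0.8 0 0 0 -1;0 0 0.8 0 0 0 -1' | head -2
python3 -m handwheel '0 0 0 -0.04 0 0 -1;0 0 0 -0.08 0 0 -1;0 0 0 -0.12 0 0 -1;0 0 0 -0.16 0 0 -1;0 0 0 -0.167 0 0 -1;0 0 0 -0.167 0 0 -1;0 0 0 -0.167 0 0 -1'
python3 -m handwheel '0 -0.2 0.37 0 0 0 -1;0 -0.43 0.75 0 0 0 -1;0 -0.43 0.75 0 0 0 -1;0 -0.43 0.75 0 0 0 -1'
python3 - <<'E'
from look import *
print(Lc(bot.get_obs()['tool_pos']),bot.get_obs()['joint_positions'].round(2))
p=cap('wrist','w3')
E
```

```text
time: 10.82
tool_pos: [517.5, 240.4, 273.3]
time: 11.07
tool_pos: [514.4, 238.5, 191.8]
time: 11.65
tool_pos: [518.5, 240.4, 198.6]
tcp_rot: [2.619, -0.002, 0.447]
contact_force: [-0.3, 0.4, -0.2]
grip_width: 0.3
finger_force: 0.0
time: 11.98
tool_pos: [518.1, 237.9, 109.8]
tcp_rot: [2.617, 0.004, 0.444]
contact_force: [-0.4, 0.7, 0.2]
grip_width: 0.2
finger_force: 0.0
[ 32.57495266  19.75872066 109.8096884 ] [ 0.57  0.62  1.53 -0.58  1.13  1.99]
```

View pics/w3.png

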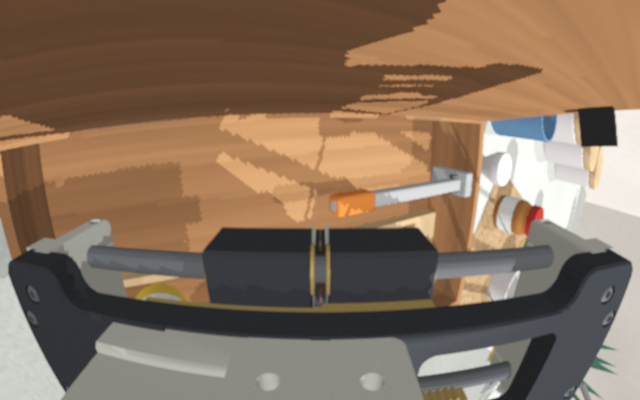

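```bash
python3 -m handwheel '0 -0.2 0.35 0 0 0 -1;0 -0.41 0.71 0 0 0 -1;0 -0.41 0.71 0 0 0 -1;0 -0.41 0.71 0 0 0 -1'
python3 -m handwheel '0 0.1 0.06 0 0 0 -1;0 0.2 0.13 0 0 0 -1;0 0.29 0.19 0 0 0 -1;0 0.29 0.19 0 0 0 -1;0 0.29 0.19 0 0 0 -1'
python3 - <<'E'
from look import *
print(Lc(bot.get_obs()['tool_pos']))
p=cap('wrist','w4')
E
```

```text
time: 12.37
tool_pos: [518.8, 239.2, 29.4]
tcp_rot: [2.616, 0.001, 0.447]
contact_force: [-0.0, -0.7, 0.3]
grip_width: 0.0
finger_force: 0.0
time: 12.78
tool_pos: [534.8, 207.9, 28.5]
tcp_rot: [2.617, -0.004, 0.446]
contact_force: [0.6, 0.2, -0.2]
grip_width: 0.5
finger_force: 0.2
[ 34.70551854 -14.49139302  28.49245527]
```

View pics/w4.png

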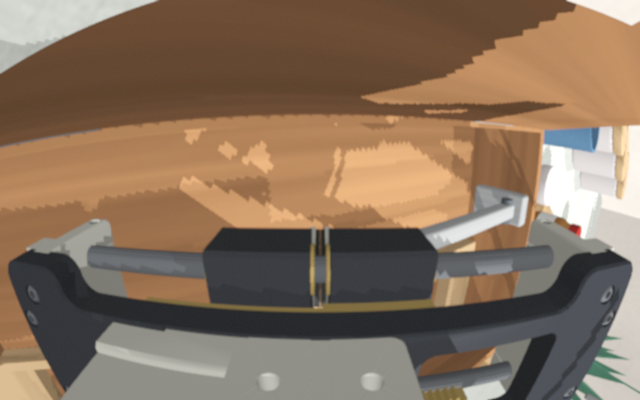

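```bash
python3 -m handwheel '0 0.07 0.04 0 0 0 -1;0 0.07 0.04 0 0 0 -1;0 0.07 0.04 0 0 0 -1'
python3 -m handwheel '0 0.08 -0.14 0 0 0 -1;0 0.17 -0.27 0 0 0 -1;0 0.28 -0.39 0 0 0 -1;0 0.28 -0.39 0 0 0 -1'
python3 - <<'E'
from look import *
print(Lc(bot.get_obs()['tool_pos']))
p=cap('wrist');p['wrist']=1;s=cap('scene','s5')
for k in(p,s):
  print([(x['centre'],x['score']) for x in viewer.recognise('stay_grip',k)],[proj(k,W((39,-172+132*np.cos(t),58+132*np.sin(t)))).round() for t in (0,.3,.5)])
E
```

```text
time: 13.08
tool_pos: [536.2, 206.0, 26.3]
tcp_rot: [2.624, -0.006, 0.449]
contact_force: [-9.9, 23.2, -1.1]
grip_width: 0.5
finger_force: 11.3
time: 13.42
tool_pos: [540.5, 198.8, 78.2]
tcp_rot: [2.618, -0.007, 0.449]
contact_force: [-0.8, 4.4, 0.8]
grip_width: 0.5
finger_force: 1.5
[ 35.96847116 -25.14202993  78.19483707]
[] [array([324., 225.]), array([370., 243.]), array([416., 255.])]
[] [array([401., 278.]), array([402., 267.]), array([399., 258.])]
```

View pics/s5.png

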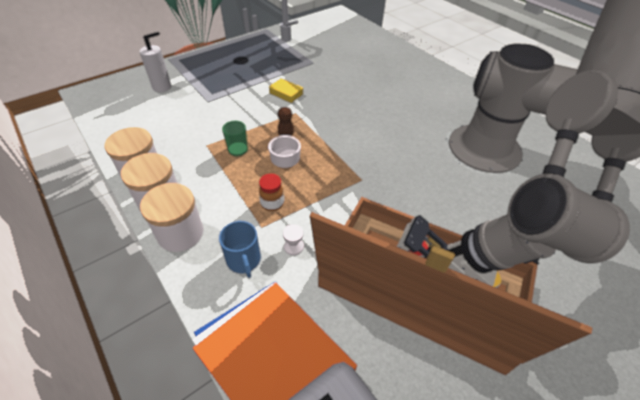

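Run:
```python
from look import *
p=cap('top');f=p['frame'][130:290,150:330,::-1];cv2.imwrite('pics/t5.png',cv2.resize(f,None,fx=4,fy=3.6))
print([(x['centre'],x['score']) for x in viewer.recognise('stay_grip',p)],[proj(p,W((39,-172+132*np.cos(t),58+132*np.sin(t)))).round() for t in (0,.3,.5)])
```

```text
[([251.3, 188.4], 0.87)] [array([224., 205.]), array([223., 202.]), array([225., 198.])]
```

View pics/t5.png

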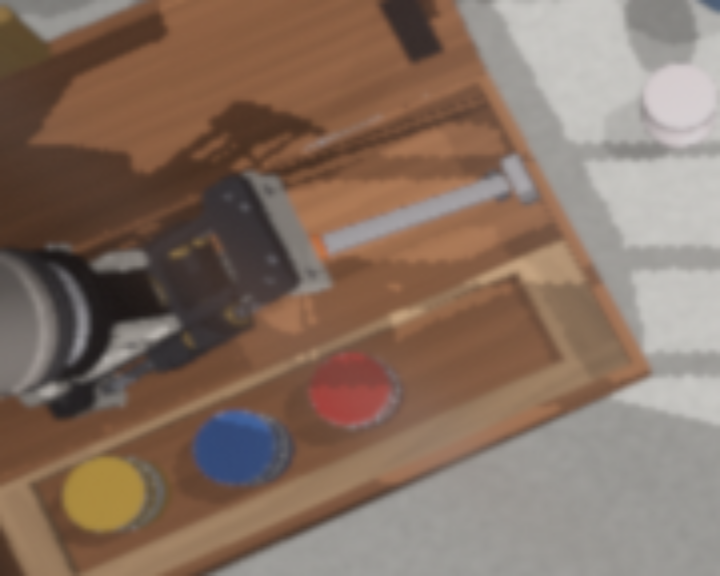

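Run:
```python
from look import *
p=cap('top')
for t in (0,.2,.4,.6): print(t,[proj(p,W((39,-172+r*np.cos(t),58+r*np.sin(t)))).round(1) for r in (0,114,150)])
```

```text
0 [array([274.4, 181.4]), array([230.9, 202. ]), array([217. , 208.6])]
0.2 [array([274.4, 181.4]), array([230. , 200.2]), array([215.4, 206.3])]
0.4 [array([274.4, 181.4]), array([230.9, 197.5]), array([216.2, 202.9])]
0.6 [array([274.4, 181.4]), array([233.7, 194. ]), array([219.6, 198.4])]
```

```bash
python3 -m handwheel '0 0.12 -0.11 0 0 0 -1;0 0.25 -0.2 0 0 0 -1;0 0.39 -0.28 0 0 0 -1;0 0.53 -0.34 0 0 0 -1;0 0.68 -0.39 0 0 0 -1;0 0.83 -0.41 0 0 0 -1;0 0.99 -0.4 0 0 0 -1;0 0.99 -0.4 0 0 0 -1'
python3 -m handwheel '0 0.13 0.02 0 0 0 -1;0 0.26 0.06 0 0 0 -1;0 0.38 0.11 0 0 0 -1;0 0.38 0.11 0 0 0 -1'
python3 -m handwheel '0 0.06 0.03 0 0 0 -1;0 0.11 0.06 0 0 0 -1;0 0.16 0.1 0 0 0 -1;0 0.22 0.13 0 0 0 -1;0 0.22 0.13 0 0 0 -1'
python3 - <<'E'
from look import *
print(Lc(bot.get_obs()['tool_pos']))
p=cap('top');f=p['frame'][130:290,150:330,::-1];cv2.imwrite('pics/t6.png',cv2.resize(f,None,fx=4,fy=3.6))
for t in (1,1.3,1.5,1.6,1.66): print(t,[((proj(p,W((39,-172+r*np.cos(t),58+r*np.sin(t))))-[150,130])*[4,3.6]).round(1) for r in (0,114,150)])
E
```

```text
time: 14.43
tool_pos: [568.3, 135.8, 159.6]
tcp_rot: [2.616, -0.001, 0.445]
contact_force: [0.3, 0.2, 0.1]
grip_width: 0.3
finger_force: 0.0
time: 14.77
tool_pos: [584.6, 100.9, 168.1]
tcp_rot: [2.616, 0.0, 0.445]
contact_force: [-0.6, -0.8, -0.2]
grip_width: 0.2
finger_force: 0.0
time: 15.18
tool_pos: [595.1, 79.0, 167.6]
tcp_rot: [2.617, 0.0, 0.446]
contact_force: [-0.0, 0.6, -1.1]
grip_width: 0.5
finger_force: 0.0
[  33.55373298 -156.76628575  167.55387972]
1 [array([497.6, 185. ]), array([378.8, 198.8]), array([336. , 203.8])]
1.3 [array([497.6, 185. ]), array([427.5, 172.2]), array([401.8, 167.6])]
1.5 [array([497.6, 185. ]), array([464.5, 154.9]), array([452.4, 143.8])]
1.6 [array([497.6, 185. ]), array([483.7, 146.6]), array([478.7, 132.6])]
1.66 [array([497.6, 185. ]), array([495.3, 141.9]), array([494.5, 126.1])]
```

View pics/t6.png

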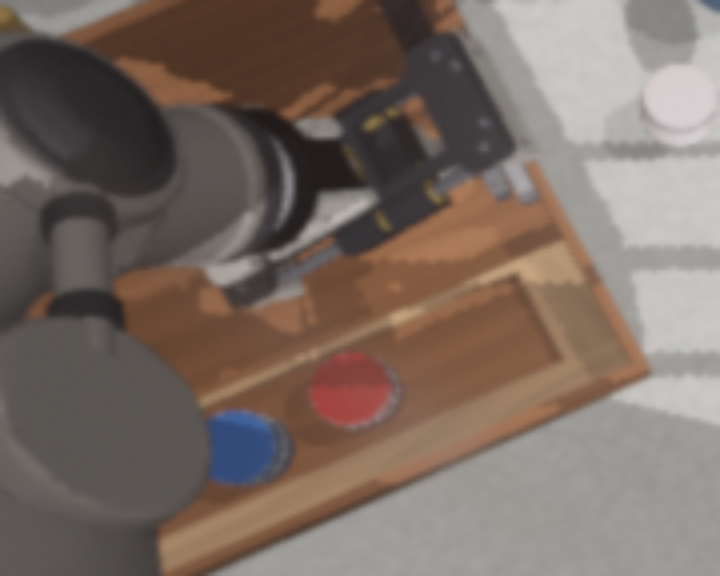

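```bash
python3 -m handwheel '0 0.03 0.02 0 0 0 -1;0 0.06 0.04 0 0 0 -1;0 0.06 0.04 0 0 0 -1'
python3 -m handwheel '0 -0.3 -0.17 0 0 0 -1;0 -0.6 -0.35 0 0 0 -1;0 -0.87 -0.5 0 0 0 -1;0 -0.87 -0.5 0 0 0 -1'|head -2
python3 -m handwheel '0 0.2 -0.35 0 0 0 0;0 0.5 -0.86 0 0 0 0;0 0.5 -0.86 0 0 0 0;0 0.5 -0.86 0 0 0 0'|head -2
python3 -m handwheel '0 0 0 0.04 0 0 0;0 0 0 0.08 0 0 0;0 0 0 0.12 0 0 0;0 0 0 0.16 0 0 0;0 0 0 0.167 0 0 0;0 0 0 0.167 0 0 0;0 0 0 0.167 0 0 0'
python3 - <<'E'
from look import *
print(Lc(bot.get_obs()['tool_pos']))
p=cap('top');w=cap('wrist');w['wrist']=1;s=cap('scene')
out=np.hstack([cv2.resize(p['frame'][130:290,150:330],(400,356)),cv2.resize(w['frame'],(400,250)) if 0 else cv2.resize(w['frame'][:,:],(400,356))]);cv2.imwrite('pics/t7.png',out[:,:,::-1])
for n,k in (('t',p),('w',w),('s',s)):
  print(n,[(x['centre'],x['score']) for x in viewer.recognise('stay_grip',k)]);
  for t in (1.3,1.5,1.6,1.66): print(t,[(proj(k,W((39,-172+r*np.cos(t),58+r*np.sin(t))))).round(1) for r in (0,132,150)])
E
```

```text
time: 15.48
tool_pos: [598.1, 73.3, 167.2]
tcp_rot: [2.617, -0.0, 0.447]
contact_force: [-0.5, 0.3, -0.5]
grip_width: 0.5
finger_force: 0.0
time: 15.82
tool_pos: [552.7, 168.6, 166.6]
time: 16.15
tool_pos: [556.6, 164.4, 272.0]
time: 16.73
tool_pos: [554.3, 163.3, 265.3]
tcp_rot: [3.139, 0.002, 0.446]
contact_force: [0.2, -0.2, 0.3]
grip_width: 45.7
finger_force: 0.0
[ 33.04720638 -63.13108133 265.30398898]
t [([272.6, 171.5], 0.65)]
1.3 [array([274.4, 181.4]), array([253.7, 177.2]), array([250.5, 176.5])]
1.5 [array([274.4, 181.4]), array([264.6, 171.5]), array([263.1, 169.9])]
1.6 [array([274.4, 181.4]), array([270.3, 168.8]), array([269.7, 166.8])]
1.66 [array([274.4, 181.4]), array([273.7, 167.3]), array([273.6, 165. ])]
w [([442.6, 192.3], 0.93), ([298.4, 231.9], 0.68)]
1.3 [array([408.3, 171.2]), array([410. , 197.7]), array([410.3, 203.5])]
1.5 [array([408.3, 171.2]), array([440.9, 199.1]), array([447.8, 205.1])]
1.6 [array([408.3, 171.2]), array([455.1, 199.1]), array([464.8, 205.1])]
1.66 [array([408.3, 171.2]), array([463.1, 199. ]), array([474.1, 204.8])]
s [([344.7, 211.6], 0.67)]
1.3 [array([343.4, 252. ]), array([365. , 222.2]), array([368.5, 217.5])]
1.5 [array([343.4, 252. ]), array([352.7, 215.6]), array([354.2, 209.8])]
1.6 [array([343.4, 252. ]), array([346.4, 213. ]), array([346.9, 206.8])]
1.66 [array([343.4, 252. ]), array([342.6, 211.6]), array([342.5, 205.2])]
```

View pics/t7.png

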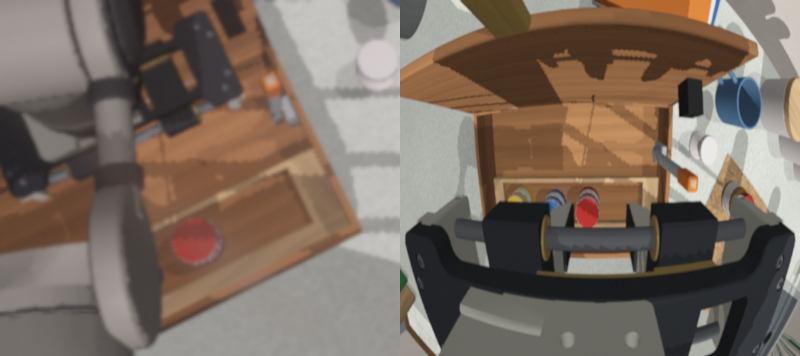

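The stay is up: its orange sleeve is beside the pivot and its end at wrist pixel (475,211) matches 1.66 rad. Next I'll bring the lid forward.

```bash
python3 -m handwheel '0 -0.1 -0.5 0 0 0 0;0 -0.1 -1 0 0 0 0;0 -0.1 -1 0 0 0 0;0 -0.1 -1 0 0 0 0'|head -2
python3 -m handwheel '0.2 -0.2 -0.25 0 0 0 0;0.6 -0.53 -0.25 0 0 0 0;0.6 -0.53 -0.25 0 0 0 0;0.6 -0.53 -0.25 0 0 0 0'|head -2
python3 -m handwheel '0.3 0 0 0 0 0 0;0.59 0 0 0 0 0 0;0.59 0 0 0 0 0 0;0.59 0 0 0 0 0 0;0.59 0 0 0 0 0 0'
python3 - <<'E'
from look import *
o=bot.get_obs();print(Lc(o['tool_pos']))
w=cap('wrist','w8');w['wrist']=1
print([proj(w,W((153+a*np.cos(1.74)*-1, b, 316+a*np.sin(1.74)))).round() for a,b in ((23,15),(23,-15),(-23,15))])
E
```

```text
time: 17.37
tool_pos: [551.3, 174.1, 372.0]
time: 17.7
tool_pos: [581.6, 249.6, 389.2]
time: 18.12
tool_pos: [634.2, 271.6, 390.8]
tcp_rot: [3.141, 0.002, 0.447]
contact_force: [0.2, 0.1, 1.0]
grip_width: 46.0
finger_force: 0.0
[1.51878151e+02 1.42456085e-01 3.90786517e+02]
[array([298., 209.]), array([341., 209.]), array([302., 202.])]
```

View pics/w8.png

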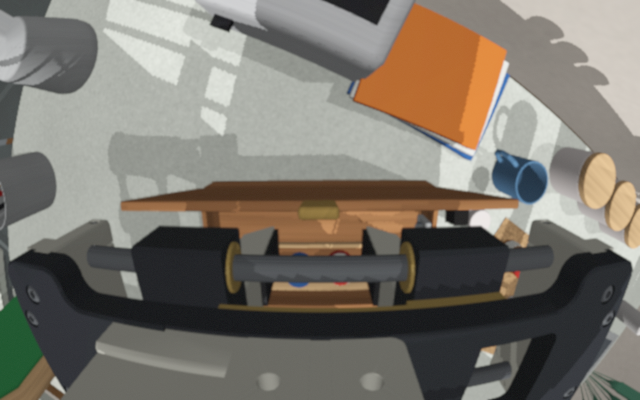

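```bash
python3 -m handwheel '0 0 0.3 0 0 0 0;0 0 0.6 0 0 0 0;0 0 0.93 0 0 0 0;0 0 0.93 0 0 0 0;0 0 0.93 0 0 0 0'
python3 -m handwheel '0 0 0 0 0 0 -1;0 0 0 0 0 0 -1;0 0 0 0 0 0 -1;0 0 0 0 0 0 -1;0 0 0 0 0 0 -1;0 0 0 0 0 0 -1'
python3 -m handwheel '-0.1 0 -0.02 0 0 0 -1;-0.19 0 -0.03 0 0 0 -1;-0.29 0 -0.04 0 0 0 -1;-0.39 0 -0.04 0 0 0 -1;-0.58 0 -0.04 0 0 0 -1;-0.78 0 -0.02 0 0 0 -1;-0.86 0 -0.01 0 0 0 -1;-0.86 0 -0.01 0 0 0 -1'
python3 -m handwheel '-0.04 0 0.01 0 0 0 -1;-0.08 0 0.02 0 0 0 -1;-0.11 0 0.02 0 0 0 -1;-0.11 0 0.02 0 0 0 -1'
```

```text
time: 18.58
tool_pos: [633.1, 271.4, 299.5]
tcp_rot: [3.141, 0.0, 0.447]
contact_force: [-0.3, -0.2, 1.0]
grip_width: 45.9
finger_force: 0.0
time: 19.08
tool_pos: [634.4, 272.9, 299.9]
tcp_rot: [-3.141, -0.002, 0.448]
contact_force: [-3.5, 2.3, 6.2]
grip_width: 29.6
finger_force: 30.0
time: 19.75
tool_pos: [556.4, 235.0, 300.8]
tcp_rot: [3.141, -0.002, 0.447]
contact_force: [-0.7, 2.4, 4.5]
grip_width: 29.7
finger_force: 30.0
time: 20.08
tool_pos: [548.1, 230.9, 299.0]
tcp_rot: [3.141, -0.004, 0.447]
contact_force: [-0.7, 2.4, 7.5]
grip_width: 29.6
finger_force: 30.0
```

```bash
python3 -m handwheel '-0.03 0 0.01 0 0 0 -1;-0.05 0 0.01 0 0 0 -1;-0.05 0 0.01 0 0 0 -1;-0.05 0 0.01 0 0 0 -1'
python3 - <<'E'
from look import *
p=cap('top','t9');f=p['frame'][100:260,120:320];cv2.imwrite('pics/t9.png',cv2.resize(f,None,fx=3.6,fy=3.6)[:,:,::-1])
print(Lc(bot.get_obs()['tool_pos']))
E
```

```text
time: 20.42
tool_pos: [544.2, 229.1, 298.1]
tcp_rot: [3.141, -0.005, 0.448]
contact_force: [0.0, 1.3, 7.9]
grip_width: 29.4
finger_force: 30.0
[ 52.30790536   0.56022217 298.12962427]
```

View pics/t9.png

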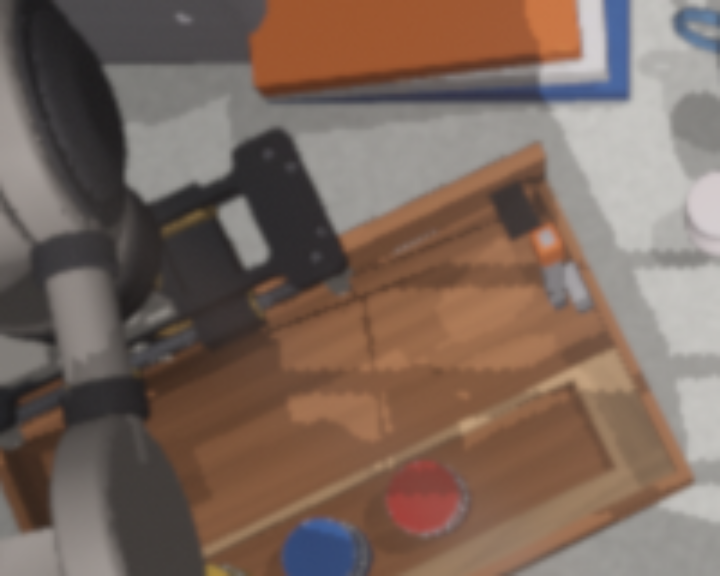

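```bash
python3 -m handwheel '-0.03 0 0.01 0 0 0 -1;-0.06 0 0.02 0 0 0 -1;-0.06 0 0.02 0 0 0 -1;-0.06 0 0.02 0 0 0 -1'
python3 - <<'E'
from look import *
s=cap('scene');w=cap('wrist');p=cap('top')
f=np.hstack([cv2.resize(s['frame'][150:330,280:480],(400,360)),cv2.resize(p['frame'][120:240,200:320],(400,360))]);cv2.imwrite('pics/c10.png',f[:,:,::-1])
print(Lc(bot.get_obs()['tool_pos']))
E
```

```text
time: 20.8
tool_pos: [542.1, 228.0, 297.6]
tcp_rot: [3.141, -0.015, 0.448]
contact_force: [11.7, 9.3, 8.9]
grip_width: 29.5
finger_force: 30.0
[ 49.96897124   0.52311385 297.58804121]
```

View pics/c10.png

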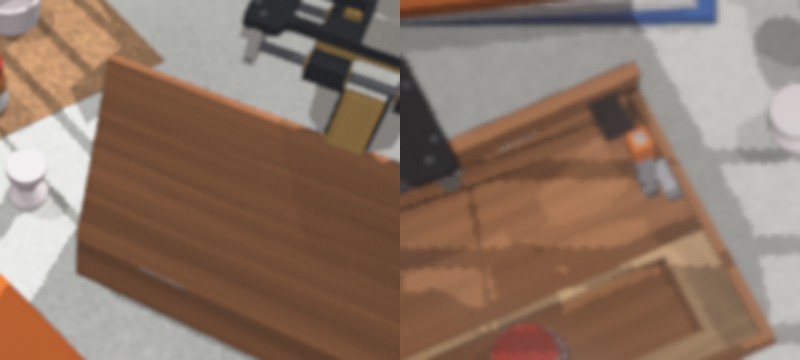

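Pulling met 15 N of resistance with the block against the sleeve, at about the expected angle. Releasing and rising.

```bash
python3 -m handwheel '0.04 0 0 0 0 0 -1;0.04 0 0 0 0 0 0;0.04 0 0 0 0 0 0;0.04 0 0 0 0 0 0;0.04 0 0 0 0 0 0;0.04 0 -0.3 0 0 0 0;0.04 0 -0.7 0 0 0 0;0.04 0 -0.7 0 0 0 0'
python3 -m handwheel '-0.3 0 0 0 0 0 0;-0.9 0 0 0 0 0 0;-0.9 0 0 0 0 0 0;-0.9 0 0 0 0 0 0'
python3 - <<'E'
from look import *
w=cap('wrist');w['wrist']=1;p=cap('top')
for f in (1.2,1.3,1.34,1.4,1.5): print(f,[proj(k,W((107-266*np.cos(f)+5*np.sin(f),0,77.5+266*np.sin(f)+5*np.cos(f)))).round() for k in (w,p)])
f=np.hstack([cv2.resize(w['frame'],(400,250)),cv2.resize(p['frame'],(400,250))]);cv2.imwrite('pics/c11.png',f[:,:,::-1])
hsv=cv2.cvtColor(w['frame'],cv2.COLOR_RGB2HSV)
for i in range(4):
  for n,k in (('w',w),('t',p)):
    for x in viewer.recognise('tin%d'%i,k)[:4]:
      u,v=map(int,x['centre']); print(i,n,np.round(x['centre']),x['score'],Lc(atz(k,x['centre'],62)).round(),k['frame'][v-3:v+4,u-3:u+4].mean((0,1)).round())
  if i==0: pass
  break
E
```

```text
time: 21.62
tool_pos: [542.6, 227.6, 371.5]
tcp_rot: [3.139, -0.011, 0.447]
contact_force: [0.5, 0.3, 2.2]
grip_width: 45.9
finger_force: 0.0
time: 21.95
tool_pos: [457.0, 187.2, 365.2]
tcp_rot: [3.141, 0.0, 0.447]
contact_force: [0.0, -0.1, 0.5]
grip_width: 46.0
finger_force: 0.0
1.2 [array([320., 132.]), array([178., 206.])]
1.3 [array([320.,  91.]), array([171., 193.])]
1.34 [array([320.,  74.]), array([168., 187.])]
1.4 [array([320.,  47.]), array([164., 179.])]
1.5 [array([320.,   5.]), array([158., 166.])]
0 w [247. 164.] 0.86 [-44. 111.  62.] [163. 135.  49.]
0 w [296. 168.] 0.86 [-51.  35.  62.] [ 47.  85. 137.]
0 w [342. 163.] 0.74 [-43. -34.  62.] [154.  43.  39.]
0 t [238. 241.] 0.94 [-53. -36.  62.] [154.  71.  65.]
0 t [177. 268.] 0.75 [-47. 116.  62.] [142. 113.  52.]
0 t [212. 257.] 0.56 [-61.  35.  62.] [ 50.  72. 117.]
```

View pics/c11.png

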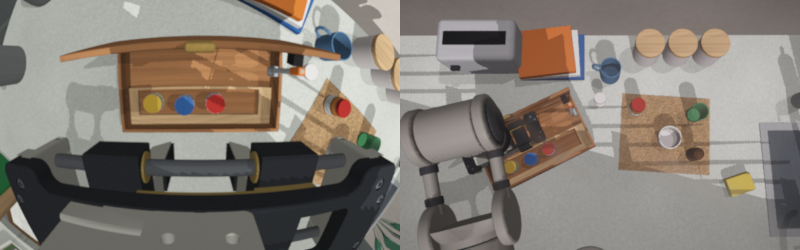

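The lid tip at wrist pixel (320,72) matches 1.34 rad, so it stands propped. That uses up my picture budget, so from here I'll rely on the networks and the cylinder fits.

```bash
cat > tins.py <<'E'
from look import *
from scipy.optimize import least_squares
def fitcyl(k,cen,mask,z0,r=24,h=56):
    m=mask; ys,xs=np.nonzero(m); cm=np.array([xs.mean(),ys.mean()])
    a=np.linspace(0,2*np.pi,24,endpoint=False)
    def cen_(xy):
        P=np.array([proj(k,[xy[0]+r*np.cos(t),xy[1]+r*np.sin(t),z]) for t in a for z in (z0,z0+h)])
        hull=cv2.convexHull((P*8).astype(np.float32)); M=cv2.moments(hull); return np.array([M['m10'],M['m01']])/M['m00']/8, M['m00']/64
    x=least_squares(lambda v:cen_(v)[0]-cm,atz(k,cen,z0+h/2)[:2],diff_step=1e-3).x
    return x, m.sum()/cen_(x)[1]
def col(rgb):
    h=cv2.cvtColor(np.uint8([[rgb]]),cv2.COLOR_RGB2HSV)[0,0,0]; return 'red' if h<10 or h>165 else 'yellow' if h<35 else 'green' if h<90 else 'blue'
def find(k,z0=8,lim=.4):
    for d in viewer.cut_out('tin0',k):
        if d['score']<lim: continue
        px=k['frame'][d['pixels']].astype(float); sat=px.max(1)-px.min(1); c_=np.median(px[sat>=np.percentile(sat,60)],0)
        x,f=fitcyl(k,d['centre'],d['pixels'],z0); print(col(c_),round(d['score'],2),'world',x.round(1),'local',Lc([*x,0])[:2].round(1),'fill',round(f,2))
E
python3 - <<'E'
from tins import *
w=cap('wrist');w['wrist']=1;find(w)
p=cap('top');find(p)
print(bot.get_obs()['tool_pos'])
E
```

```text
blue 0.83 world [433.7 218.2] local [-52.1  38.5] fill 0.99
yellow 0.78 world [404.9 291.8] local [-46.2 117.2] fill 0.97
yellow 0.64 world [ 572.1 -201.2] local [-108.1 -399.6] fill 8.32
yellow 0.76 world [407.3 292.6] local [-43.8 117. ] fill 0.92
blue 0.64 world [435.9 219.3] local [-49.6  38.5] fill 0.92
yellow 0.61 world [ 449.8 -404.7] local [-306.2 -530.5] fill 1.07
red 0.6 world [473.  153.8] local [-44.4 -36.6] fill 0.97
[460.36174882 188.56636655 363.79116462]
```

```bash
python3 -m handwheel '0 0 0 0 0 -0.04 0.43;0 0 0 0 0 -0.08 0.43;0 0 0 0 0 -0.12 0.43;0 0 0 0 0 -0.16 0.43;0 0 0 0 0 -0.2 0.43;0 0 0 0 0 -0.24 0.43;0 0 0 0 0 -0.25 0.43;0 0 0 0 0 -0.25 0.43'
python3 -m handwheel '-0.29 0.23 0.3 0 0 0 0.43;-0.29 0.23 0.6 0 0 0 0.43;-0.29 0.23 1 0 0 0 0.43;-0.29 0.23 1 0 0 0 0.43;-0.29 0.23 1 0 0 0 0.43'
python3 - <<'E'
from tins import *
w=cap('wrist');w['wrist']=1;find(w,lim=.2)
p=cap('top');find(p)
print(bot.get_obs()['tool_pos'],bot.get_obs()['joint_positions'])
E
```

```text
time: 23.02
tool_pos: [460.1, 188.5, 364.0]
tcp_rot: [-3.141, 0.0, 1.234]
contact_force: [0.2, -0.7, 0.5]
grip_width: 65.5
finger_force: 0.0
time: 23.43
tool_pos: [471.2, 153.2, 263.5]
tcp_rot: [-3.138, 0.002, 1.231]
contact_force: [-0.0, 0.5, 1.3]
grip_width: 65.5
finger_force: 0.0
yellow 0.89 world [404.3 291.9] local [-46.8 117.6] fill 0.97
blue 0.82 world [433.3 217.9] local [-52.5  38.3] fill 0.97
red 0.76 world [470.5 151.7] local [-47.6 -37.5] fill 0.97
red 0.7 world [473.2 153.6] local [-44.4 -36.9] fill 0.94
blue 0.67 world [786.5 -79.3] local [ 137.9 -382.1] fill 3.06
[473.27919331 153.9125612  267.05906154] [ 1.60323473e-01  2.58646533e-01  1.52911828e+00 -4.63661503e-05
  1.34874124e+00  4.98364147e-01]
```

```bash
python3 -m handwheel '-0.02 -0.01 0.3 0 0 0 0.43;-0.02 -0.01 0.6 0 0 0 0.43;-0.02 -0.01 1 0 0 0 0.43;-0.02 -0.01 1 0 0 0 0.43'|head -2
python3 -m handwheel '0 0 0.3 0 0 0 0.43;0 0 0.6 0 0 0 0.43;0 0 0.8 0 0 0 0.43;0 0 0.8 0 0 0 0.43;0 0 0.8 0 0 0 0.43'
python3 -m handwheel '0 0 0.2 0 0 0 0.43;0 0 0.4 0 0 0 0.43;0 0 0.53 0 0 0 0.43;0 0 0.53 0 0 0 0.43;0 0 0.53 0 0 0 0.43'
python3 -m handwheel '0 0 0 0 0 0 -1;0 0 0 0 0 0 -1;0 0 0 0 0 0 -1;0 0 0 0 0 0 -1;0 0 0 0 0 0 -1'
```

```text
time: 23.97
tool_pos: [467.4, 151.5, 160.2]
time: 24.38
tool_pos: [471.5, 152.1, 86.1]
tcp_rot: [3.14, -0.001, 1.233]
contact_force: [1.4, -1.1, 0.6]
grip_width: 65.7
finger_force: 0.0
time: 24.8
tool_pos: [471.8, 152.1, 33.4]
tcp_rot: [3.139, -0.001, 1.233]
contact_force: [0.5, -0.2, -0.2]
grip_width: 65.3
finger_force: 0.0
time: 25.22
tool_pos: [470.9, 151.9, 32.6]
tcp_rot: [3.14, -0.001, 1.233]
contact_force: [-2.3, 0.1, 7.4]
grip_width: 47.4
finger_force: 30.0
```

```bash
python3 -m handwheel '0 0 -0.2 0 0 0 -1;0 0 -0.4 0 0 0 -1;0 0 -0.7 0 0 0 -1;0 0 -1 0 0 0 -1;0 0 -1 0 0 0 -1'|head -2
python3 -m handwheel '0 0 -0.35 0 0 0 -1;0 0 -0.7 0 0 0 -1;0 0 -0.7 0 0 0 -1'|tail -2
python3 -m handwheel '-0.15 0.1 0 0 0 0 -1;-0.35 0.25 0 0 0 0 -1;-0.6 0.45 0 0 0 0 -1;-0.93 0.68 0 0 0 0 -1;-0.93 0.68 0 0 0 0 -1'|head -2
python3 -m handwheel '-0.25 0.2 0 0 0 0 -1;-0.5 0.4 0 0 0 0 -1;-0.75 0.55 0 0 0 0 -1;-0.93 0.68 0 0 0 0 -1'|head -2
python3 -m handwheel '-0.25 0.2 0 0 0 0 -1;-0.5 0.4 0 0 0 0 -1;-0.75 0.55 0 0 0 0 -1;-0.93 0.68 0 0 0 0 -1'|head -2
python3 -m handwheel '-0.25 0.2 0 0 0 0 -1;-0.5 0.4 0 0 0 0 -1;-0.75 0.55 0 0 0 0 -1;-0.92 0.68 0 0 0 0 -1;-0.92 0.68 0 0 0 0 -1'
cat > mat.py <<'E'
from tins import *
M=lambda w:(R.from_euler('z',.0647).as_matrix()[:2,:2]@(np.array(w[:2])-[533.3,-303.4])).round(1)
B=dict(tumbler=(34,82),ramekin=(45,45),pepper_mill=(26,85),jam_jar=(32,80))
def by(k):
    for n,(r,h) in B.items():
        for d in viewer.cut_out(n,k)[:1]:
            x,f=fitcyl(k,d['centre'],d['pixels'],2,r,h); print(n,round(d['score'],2),x.round(),'mat',M(x),round(f,2))
E
python3 - <<'E'
from mat import *
print(bot.get_obs()['tool_pos'])
for n in('wrist','top','scene'):
    k=cap(n); k['wrist']=n=='wrist'; print(n); by(k)
E
```

```text
time: 25.63
tool_pos: [473.2, 152.4, 136.8]
grip_width: 47.6
finger_force: 30.0
time: 26.3
tool_pos: [505.0, 35.9, 200.7]
time: 26.63
tool_pos: [536.7, -70.9, 200.5]
time: 26.97
tool_pos: [570.0, -181.3, 200.3]
time: 27.38
tool_pos: [603.6, -292.6, 199.4]
tcp_rot: [-3.141, 0.001, 1.229]
contact_force: [0.1, 0.1, -1.6]
grip_width: 47.3
finger_force: 30.0
[ 603.59789591 -292.61969585  199.37053535]
wrist
ramekin 0.59 [ 518. -295.] mat [-16.   7.] 0.5
jam_jar 0.66 [ 633. -192.] mat [ 92.4 118.1] 0.82
top
tumbler 0.87 [ 610. -434.] mat [  84.6 -125.7] 0.53
pepper_mill 0.62 [ 634. -185.] mat [ 92.4 124.5] 1.09
jam_jar 0.83 [ 635. -186.] mat [ 93.6 123.8] 0.84
scene
tumbler 0.83 [ 603. -421.] mat [  77.6 -113.2] 0.93
ramekin 0.59 [ 509. -312.] mat [-24. -10.] 0.91
pepper_mill 0.91 [ 448. -397.] mat [-78.8 -99.3] 0.66
jam_jar 0.91 [ 634. -184.] mat [ 92.3 125.5] 0.87
```

```bash
python3 -m handwheel '0 0 0.3 0 0 0 -1;0 0 0.6 0 0 0 -1;0 0 1 0 0 0 -1;0 0 1 0 0 0 -1'|head -2
python3 -m handwheel '0 0 0.2 0 0 0 -1;0 0 0.4 0 0 0 -1;0 0 0.55 0 0 0 -1;0 0 0.65 0 0 0 -1;0 0 0.7 0 0 0 -1;0 0 0.72 0 0 0 -1;0 0 0.72 0 0 0 -1'
```

```text
time: 28.47
tool_pos: [599.6, -286.0, 93.3]
time: 29.05
tool_pos: [604.1, -288.7, 30.2]
tcp_rot: [3.141, 0.0, 1.233]
contact_force: [0.1, 0.4, -0.4]
grip_width: 47.6
finger_force: 30.0
```

Lower the last few mm, release, rise.

```bash
python3 -m handwheel '0 0 0.02 0 0 0 -1;0 0 0.04 0 0 0 -1;0 0 0.04 0 0 0 -1'|sed -n '2p;4p'
python3 -m handwheel '0 0 0 0 0 0 0.2;0 0 0 0 0 0 0.43;0 0 0 0 0 0 0.43;0 0 0 0 0 0 0.43;0 0 0 0 0 0 0.43;0 0 -0.2 0 0 0 0.43;0 0 -0.5 0 0 0 0.43;0 0 -1 0 0 0 0.43'
python3 -m handwheel '0 0 -0.4 0 0 0 0.43;0 0 -0.9 0 0 0 0.43;0 0 -0.9 0 0 0 0.43;0 0 -0.9 0 0 0 0.43'|head -2
python3 - <<'E'
from mat import *
print(bot.get_obs()['tool_pos'])
for n in('wrist','top'):
    k=cap(n); k['wrist']=n=='wrist'; print(n); find(k,2); by(k)
E
```

```text
tool_pos: [604.4, -288.9, 26.6]
contact_force: [-0.3, -0.8, 1.4]
time: 29.97
tool_pos: [601.8, -287.4, 114.5]
tcp_rot: [-3.134, -0.002, 1.232]
contact_force: [1.6, -0.1, 0.8]
grip_width: 65.7
finger_force: 0.0
time: 30.3
tool_pos: [605.3, -289.4, 211.8]
[ 605.28234752 -289.35299748  211.78761746]
wrist
red 0.62 world [ 604.5 -289.2] local [-116.8 -493.1] fill 0.98
tumbler 0.96 [ 606. -428.] mat [  80.4 -120.1] 0.42
ramekin 0.65 [ 517. -304.] mat [-15.9  -2.1] 0.68
pepper_mill 0.77 [ 479. -398.] mat [-48.2 -98.2] 0.09
jam_jar 0.64 [ 633. -191.] mat [ 92.6 118.6] 0.8
top
yellow 0.94 world [406.8 295.8] local [-42.9 120. ] fill 1.03
blue 0.68 world [435.8 221.3] local [-48.9  40.3] fill 0.95
tumbler 0.68 [ 611. -436.] mat [  85.8 -127.7] 0.46
pepper_mill 0.54 [ 534. -214.] mat [-5.4 89.3] 11.15
jam_jar 0.8 [ 634. -186.] mat [ 93.3 124. ] 0.86
```

```bash
python3 -m handwheel '0.4 -0.3 0 0 0 0 0.43;0.84 -0.66 0 0 0 0 0.43;0.84 -0.66 0 0 0 0 0.43;0.84 -0.66 0 0 0 0 0.43'|head -2
python3 -m handwheel '0.4 -0.3 0 0 0 0 0.43;0.84 -0.66 0 0 0 0 0.43;0.84 -0.66 0 0 0 0 0.43'|head -2
python3 -m handwheel '0.4 -0.3 0 0 0 0 0.43;0.84 -0.66 0 0 0 0 0.43;0.84 -0.66 0 0 0 0 0.43'|head -2
python3 -m handwheel '0.4 -0.3 0 0 0 0 0.43;0.84 -0.66 0 0 0 0 0.43;0.84 -0.66 0 0 0 0 0.43'|head -2
python3 -m handwheel '0.4 -0.3 0 0 0 0 0.43;0.84 -0.66 0 0 0 0 0.43;0.84 -0.66 0 0 0 0 0.43;0.84 -0.66 0 0 0 0 0.43'|head -2
python3 - <<'E'
from mat import *
k=cap('wrist');k['wrist']=1;find(k,8,.2);k=cap('top');find(k,8)
print(bot.get_obs()['tool_pos'])
E
```

```text
time: 31.23
tool_pos: [568.0, -182.9, 207.6]
time: 31.48
tool_pos: [533.8, -83.8, 207.1]
time: 31.73
tool_pos: [499.4, 17.5, 207.3]
time: 31.98
tool_pos: [465.2, 118.7, 207.4]
time: 32.32
tool_pos: [430.7, 220.8, 207.3]
yellow 0.87 world [404.7 291.8] local [-46.5 117.4] fill 1.0
blue 0.69 world [433.3 217.5] local [-52.7  38. ] fill 0.96
red 0.68 world [ 603.9 -253.7] local [-102.1 -460.8] fill 0.23
blue 0.91 world [435.9 219.6] local [-49.5  38.7] fill 0.95
red 0.61 world [ 606.5 -286.6] local [-113.9 -491.5] fill 0.93
[432.47491941 216.50576046 207.09442532]
```

```bash
python3 -m handwheel '0.01 0 0.3 0 0 0 0.43;0.01 0 0.6 0 0 0 0.43;0.01 0 1 0 0 0 0.43;0.01 0 1 0 0 0 0.43;0.01 0 1 0 0 0 0.43'|head -2
python3 -m handwheel '0 0 0.2 0 0 0 0.43;0 0 0.4 0 0 0 0.43;0 0 0.6 0 0 0 0.43;0 0 0.75 0 0 0 0.43;0 0 0.75 0 0 0 0.43;0 0 0.75 0 0 0 0.43'|head -4
python3 -m handwheel '0 0 0 0 0 0 -1;0 0 0 0 0 0 -1;0 0 0 0 0 0 -1;0 0 0 0 0 0 -1;0 0 0 0 0 0 -1'
```

```text
time: 32.93
tool_pos: [431.7, 216.8, 106.2]
time: 33.43
tool_pos: [433.5, 218.2, 33.7]
tcp_rot: [3.14, -0.001, 1.232]
contact_force: [-0.1, 0.7, 1.5]
time: 33.85
tool_pos: [433.0, 218.4, 33.2]
tcp_rot: [3.14, -0.001, 1.233]
contact_force: [-0.7, -0.6, 7.7]
grip_width: 47.7
finger_force: 30.0
```

```bash
python3 -m handwheel '0 0 -0.2 0 0 0 -1;0 0 -0.4 0 0 0 -1;0 0 -0.7 0 0 0 -1;0 0 -1 0 0 0 -1;0 0 -1 0 0 0 -1'|head -2
python3 -m handwheel '0 0 -0.35 0 0 0 -1;0 0 -0.7 0 0 0 -1;0 0 -0.7 0 0 0 -1'|tail -2
python3 -m handwheel '-0.15 0.1 0 0 0 0 -1;-0.35 0.22 0 0 0 0 -1;-0.6 0.4 0 0 0 0 -1;-0.89 0.57 0 0 0 0 -1;-0.89 0.57 0 0 0 0 -1'|head -2
python3 -m handwheel '-0.25 0.16 0 0 0 0 -1;-0.5 0.32 0 0 0 0 -1;-0.75 0.48 0 0 0 0 -1;-0.89 0.57 0 0 0 0 -1'|head -2
python3 -m handwheel '-0.25 0.16 0 0 0 0 -1;-0.5 0.32 0 0 0 0 -1;-0.75 0.48 0 0 0 0 -1;-0.89 0.57 0 0 0 0 -1'|head -2
python3 -m handwheel '-0.25 0.16 0 0 0 0 -1;-0.5 0.32 0 0 0 0 -1;-0.75 0.48 0 0 0 0 -1;-0.89 0.57 0 0 0 0 -1;-0.89 0.57 0 0 0 0 -1;-0.89 0.57 0 0 0 0 -1'
python3 - <<'E'
from mat import *
k=cap('wrist');k['wrist']=1;find(k,2,.3);by(k);k=cap('top');find(k,8)
o=bot.get_obs();print(o['tool_pos'],M(o['tool_pos']),o['time'])
E
```

```text
time: 34.27
tool_pos: [434.9, 219.2, 137.4]
grip_width: 47.2
finger_force: 30.0
time: 34.93
tool_pos: [457.1, 111.0, 201.4]
time: 35.27
tool_pos: [480.8, 10.3, 201.4]
time: 35.6
tool_pos: [505.1, -92.8, 201.3]
time: 36.1
tool_pos: [528.7, -193.4, 201.0]
tcp_rot: [-3.14, -0.001, 1.231]
contact_force: [-0.7, 1.2, -1.2]
grip_width: 47.5
finger_force: 30.0
blue 0.91 world [ 503.9 -264.1] local [-196.7 -427. ] fill 3.17
red 0.85 world [ 648.  -272.1] local [ -70.3 -496.4] fill 0.59
tumbler 0.62 [ 530. -338.] mat [ -0.8 -34.9] 0.08
ramekin 0.72 [ 527. -356.] mat [ -2.9 -53. ] 0.07
jam_jar 0.64 [ 632. -187.] mat [ 90.7 122.2] 0.82
yellow 0.74 world [405.5 294.4] local [-44.6 119.3] fill 0.9
[ 529.07778346 -192.61335136  202.24143316] [-11.4 110.3] 36.5
```

Run:
```python
from mat import *
k=cap('scene');find(k,2,.2)
for n in ('scene','top','wrist'):
    k=cap(n);k['wrist']=n=='wrist'
    for d in viewer.recognise('tin0',k): 
        u,v=map(int,d['centre']);print(n,d['centre'],round(d['score'],2),k['frame'][v-3:v+4,u-3:u+4].mean((0,1)).round(),proj(k,[604.5,-289,30]).round(),proj(k,[634,-188,80]).round())
```

```text
blue 0.85 world [ 396.8 -376.6] local [-341.9 -482.3] fill 1.63
red 0.66 world [ 647.8 -278.2] local [ -73.1 -501.8] fill 0.98
red 0.42 world [ 513.7 -305.2] local [-205.7 -468.3] fill 2.18
scene [302.4, 124.4] 0.61 [ 86.  93. 113.] [260. 168.] [269. 181.]
scene [292.1, 238.9] 0.22 [230. 224. 226.] [260. 168.] [269. 181.]
top [177.0, 264.6] 0.95 [170. 138.  64.] [420. 183.] [382. 168.]
wrist [436.5, 213.9] 0.72 [155.  90.  89.] [407. 236.] [423. 151.]
wrist [321.6, 244.1] 0.55 [ 45.  80. 131.] [407. 236.] [423. 151.]
```

The red tin was knocked to about mat (113,33). It is still upright, on the mat and clear of everything, so I'll place blue as planned.

```bash
python3 -m handwheel '0 0 0.3 0 0 0 -1;0 0 0.6 0 0 0 -1;0 0 1 0 0 0 -1;0 0 1 0 0 0 -1;0 0 1 0 0 0 -1'|head -2
python3 -m handwheel '0 0 0.2 0 0 0 -1;0 0 0.4 0 0 0 -1;0 0 0.55 0 0 0 -1;0 0 0.65 0 0 0 -1;0 0 0.7 0 0 0 -1;0 0 0.74 0 0 0 -1;0 0 0.74 0 0 0 -1;0 0 0.74 0 0 0 -1'|sed -n '2p;4p'
python3 -m handwheel '0 0 0.01 0 0 0 -1;0 0 0.01 0 0 0 -1;0 0 0.01 0 0 0 -1'|sed -n '2p;4p'
```

```text
time: 37.32
tool_pos: [528.0, -192.8, 100.9]
tool_pos: [529.7, -193.6, 29.1]
contact_force: [-0.4, -0.4, -1.5]
tool_pos: [529.3, -193.4, 27.5]
contact_force: [-0.6, -0.4, -1.5]
```

```bash
python3 -m handwheel '0 0 0 0 0 0 0.2;0 0 0 0 0 0 0.43;0 0 0 0 0 0 0.43;0 0 0 0 0 0 0.43;0 0 0 0 0 0 0.43;0 0 -0.2 0 0 0 0.43;0 0 -0.5 0 0 0 0.43;0 0 -1 0 0 0 0.43'|sed -n '2p;5p'
python3 -m handwheel '0 0 -0.4 0 0 0 0.43;0 0 -0.9 0 0 0 0.43;0 0 -0.9 0 0 0 0.43;0 0 -0.9 0 0 0 0.43'|head -2
python3 -m handwheel '0.4 -0.3 0 0 0 0 0.43;0.83 -0.56 0 0 0 0 0.43;0.83 -0.56 0 0 0 0 0.43'|head -2
python3 -m handwheel '0.4 -0.3 0 0 0 0 0.43;0.83 -0.56 0 0 0 0 0.43;0.83 -0.56 0 0 0 0 0.43'|head -2
python3 -m handwheel '0.4 -0.3 0 0 0 0 0.43;0.83 -0.56 0 0 0 0 0.43;0.83 -0.56 0 0 0 0 0.43'|head -2
python3 -m handwheel '0.4 -0.3 0 0 0 0 0.43;0.83 -0.56 0 0 0 0 0.43;0.83 -0.56 0 0 0 0 0.43'|head -2
python3 -m handwheel '0.4 -0.3 0 0 0 0 0.43;0.83 -0.56 0 0 0 0 0.43;0.83 -0.56 0 0 0 0 0.43;0.83 -0.56 0 0 0 0 0.43'|head -2
python3 - <<'E'
from mat import *
k=cap('wrist');k['wrist']=1;find(k,8,.3);
print(bot.get_obs()['tool_pos'])
k=cap('top');find(k,2);by(k);k=cap('scene');find(k,2)
E
```

```text
tool_pos: [527.2, -192.4, 117.1]
grip_width: 65.6
time: 39.23
tool_pos: [530.7, -194.1, 212.6]
time: 39.48
tool_pos: [501.2, -92.6, 206.6]
time: 39.73
tool_pos: [475.7, 4.3, 206.7]
time: 39.98
tool_pos: [450.5, 100.8, 206.8]
time: 40.23
tool_pos: [425.4, 197.5, 206.8]
time: 40.57
tool_pos: [400.6, 293.9, 206.6]
yellow 0.83 world [404.5 291.8] local [-46.6 117.4] fill 1.0
[401.62478871 290.92087083 206.9639189 ]
red 0.81 world [ 651.5 -279.6] local [ -70.3 -504.7] fill 0.92
yellow 0.71 world [405.8 295. ] local [-44.1 119.8] fill 1.04
blue 0.71 world [ 532.2 -192.1] local [-140.2 -374.2] fill 1.01
tumbler 0.55 [ 610. -422.] mat [  84.  -113.1] 0.89
ramekin 0.95 [ 515. -312.] mat [-17.4  -9.6] 0.94
jam_jar 0.59 [ 635. -187.] mat [ 94.  122.8] 0.85
blue 0.85 world [ 528.1 -190.5] local [-143.2 -371. ] fill 0.93
red 0.84 world [ 645.5 -279.8] local [ -75.8 -502.2] fill 1.01
```

```bash
python3 -m handwheel '0.01 0.02 0.3 0 0 0 0.43;0.01 0.02 0.6 0 0 0 0.43;0.01 0.02 1 0 0 0 0.43;0.01 0.02 1 0 0 0 0.43;0.01 0.02 1 0 0 0 0.43'|head -2
python3 -m handwheel '0 0 0.2 0 0 0 0.43;0 0 0.4 0 0 0 0.43;0 0 0.6 0 0 0 0.43;0 0 0.75 0 0 0 0.43;0 0 0.75 0 0 0 0.43;0 0 0.75 0 0 0 0.43'|head -4
python3 -m handwheel '0 0 0 0 0 0 -1;0 0 0 0 0 0 -1;0 0 0 0 0 0 -1;0 0 0 0 0 0 -1;0 0 0 0 0 0 -1'
```

```text
time: 41.48
tool_pos: [404.0, 290.6, 107.9]
time: 41.98
tool_pos: [406.0, 291.9, 35.4]
tcp_rot: [3.14, -0.002, 1.232]
contact_force: [-0.7, 0.5, -0.5]
time: 42.4
tool_pos: [405.5, 291.8, 34.9]
tcp_rot: [3.14, -0.002, 1.233]
contact_force: [-0.5, 0.1, 7.3]
grip_width: 47.5
finger_force: 30.0
```

```bash
python3 -m handwheel '0 0 -0.2 0 0 0 -1;0 0 -0.4 0 0 0 -1;0 0 -0.7 0 0 0 -1;0 0 -1 0 0 0 -1;0 0 -1 0 0 0 -1'|head -2
python3 -m handwheel '0 0 -0.35 0 0 0 -1;0 0 -0.7 0 0 0 -1;0 0 -0.7 0 0 0 -1'|tail -2
python3 -m handwheel '-0.15 0.06 0 0 0 0 -1;-0.35 0.15 0 0 0 0 -1;-0.6 0.25 0 0 0 0 -1;-0.85 0.36 0 0 0 0 -1;-0.85 0.36 0 0 0 0 -1'|head -2
python3 -m handwheel '-0.25 0.1 0 0 0 0 -1;-0.5 0.2 0 0 0 0 -1;-0.75 0.32 0 0 0 0 -1;-0.85 0.36 0 0 0 0 -1'|head -2
python3 -m handwheel '-0.25 0.1 0 0 0 0 -1;-0.5 0.2 0 0 0 0 -1;-0.75 0.32 0 0 0 0 -1;-0.85 0.36 0 0 0 0 -1'|head -2
python3 -m handwheel '-0.25 0.1 0 0 0 0 -1;-0.5 0.2 0 0 0 0 -1;-0.75 0.32 0 0 0 0 -1;-0.85 0.35 0 0 0 0 -1'|head -2
python3 -m handwheel '-0.25 0.1 0 0 0 0 -1;-0.5 0.2 0 0 0 0 -1;-0.75 0.32 0 0 0 0 -1;-0.84 0.35 0 0 0 0 -1;-0.84 0.35 0 0 0 0 -1;-0.84 0.35 0 0 0 0 -1'
python3 - <<'E'
from mat import *
k=cap('scene');find(k,2,.3);k=cap('wrist');k['wrist']=1;find(k,2,.3)
o=bot.get_obs();print(o['tool_pos'],M(o['tool_pos']),o['time'])
E
```

```text
time: 42.82
tool_pos: [407.6, 292.9, 139.3]
grip_width: 47.8
finger_force: 30.0
time: 43.48
tool_pos: [410.3, 195.8, 203.0]
time: 43.82
tool_pos: [416.3, 105.0, 203.2]
time: 44.15
tool_pos: [422.4, 12.7, 203.3]
time: 44.48
tool_pos: [427.4, -79.2, 203.3]
time: 44.98
tool_pos: [431.7, -166.8, 203.2]
tcp_rot: [-3.14, -0.001, 1.232]
contact_force: [-0.1, 1.2, 0.0]
grip_width: 47.7
finger_force: 30.0
blue 0.85 world [ 528.  -191.1] local [-143.6 -371.5] fill 0.96
red 0.8 world [ 647.3 -279.9] local [ -74.3 -503.1] fill 0.97
yellow 0.64 world [ 267.7 -341.5] local [-443.3 -394.9] fill 1.59
blue 0.7 world [ 529.3 -193.7] local [-143.5 -374.4] fill 0.99
yellow 0.66 world [ 407.  -237.3] local [-272.6 -361. ] fill 3.09
red 0.58 world [ 647.7 -281.9] local [ -74.8 -505.1] fill 0.96
[ 432.02589099 -166.29051067  203.74759797] [-109.9  130.3] 45.1833
```

Descend to TCP z ≈ 29 (203.7 − 174.5).

```bash
python3 -m handwheel '0 0 0.3 0 0 0 -1;0 0 0.6 0 0 0 -1;0 0 1 0 0 0 -1;0 0 1 0 0 0 -1;0 0 1 0 0 0 -1'|head -2
python3 -m handwheel '0 0 0.2 0 0 0 -1;0 0 0.4 0 0 0 -1;0 0 0.55 0 0 0 -1;0 0 0.65 0 0 0 -1;0 0 0.7 0 0 0 -1;0 0 0.74 0 0 0 -1;0 0 0.74 0 0 0 -1;0 0 0.74 0 0 0 -1'|sed -n '2p;4p'
python3 -m handwheel '0 0 0.01 0 0 0 -1;0 0 0.01 0 0 0 -1;0 0 0.01 0 0 0 -1'|sed -n '2p;4p'
```

```text
time: 45.6
tool_pos: [431.1, -166.4, 103.1]
tool_pos: [432.9, -168.0, 30.9]
contact_force: [0.2, -0.3, -0.2]
tool_pos: [432.3, -167.8, 29.1]
contact_force: [0.4, -0.2, -1.6]
```

```bash
python3 -m handwheel '0 0 0 0 0 0 0.2;0 0 0 0 0 0 0.43;0 0 0 0 0 0 0.43;0 0 0 0 0 0 0.43;0 0 0 0 0 0 0.43;0 0 -0.2 0 0 0 0.43;0 0 -0.5 0 0 0 0.43;0 0 -1 0 0 0 0.43'|sed -n '2p;5p'
python3 -m handwheel '0 0 -0.4 0 0 0 0.43;0 0 -1 0 0 0 0.43;0 0 -1 0 0 0 0.43;0 0 -1 0 0 0 0.43'|head -2
python3 -m handwheel '0 0 -0.4 0 0 0 0.43;0 0 -1 0 0 0 0.43;0 0 -1 0 0 0 0.43;0 0 -1 0 0 0 0.43;0 0 -1 0 0 0 0.43'|head -2
python3 - <<'E'
from mat import *
for n in ('wrist','scene','top'):
    k=cap(n);k['wrist']=n=='wrist';print(n);find(k,2,.3);by(k)
    print('handle',[(d['centre'],round(d['score'],2)) for d in viewer.recognise('lid_handle',k)],[proj(k,W((107-243*np.cos(f)+5*np.sin(f),0,77.5+243*np.sin(f)))).round() for f in (0.,1.25,1.34,1.4)])
    print('stay',[(d['centre'],round(d['score'],2)) for d in viewer.recognise('stay_grip',k)],proj(k,W((39,-184,190))).round())
    for m,h in (('mug',45),('egg_cup',29)): print(m,[(atz(k,d['centre'],h).round(),round(d['score'],2)) for d in viewer.recognise(m,k)[:1]])
print(bot.get_obs()['tool_pos'],bot.get_obs()['time'])
E
```

```text
tool_pos: [430.3, -166.7, 119.3]
grip_width: 65.9
time: 47.52
tool_pos: [434.1, -168.8, 225.2]
time: 47.93
tool_pos: [432.0, -167.7, 319.9]
wrist
blue 0.96 world [ 528.9 -193.9] local [-143.9 -374.4] fill 0.95
yellow 0.83 world [ 432.3 -168.1] local [-220.  -309.5] fill 0.96
red 0.65 world [ 648.  -282.3] local [ -74.6 -505.6] fill 1.03
tumbler 0.29 [ 642. -276.] mat [106.5  34.6] 0.44
ramekin 0.7 [ 516. -294.] mat [-17.6   7.9] 0.46
pepper_mill 0.83 [ 447. -392.] mat [-80.2 -94.2] 0.45
jam_jar 0.74 [ 632. -188.] mat [ 90.9 121.9] 0.82
handle [([510.2, 48.9], 0.37), ([317.3, 17.5], 0.2)] [array([205., -22.]), array([ 276., -220.]), array([ 293., -231.]), array([ 305., -237.])]
stay [] [412. -65.]
mug [(array([783., -81.,  45.]), 0.75)]
egg_cup [(array([672., -45.,  29.]), 0.73)]
scene
blue 0.97 world [ 528.5 -191.3] local [-143.2 -371.9] fill 0.97
red 0.89 world [ 647.3 -279.9] local [ -74.2 -503.1] fill 0.97
yellow 0.77 world [ 427.4 -169.1] local [-224.8 -308.3] fill 0.88
tumbler 0.95 [ 602. -422.] mat [  76.3 -114.2] 0.9
ramekin 0.65 [ 510. -312.] mat [-23.1 -10. ] 0.95
pepper_mil
[... 258 characters left out ...]
 45.]), 0.68)]
egg_cup [(array([666., -45.,  29.]), 0.74)]
top
red 0.91 world [ 652.8 -280.6] local [ -69.6 -506.1] fill 0.95
blue 0.64 world [ 537.5 -178. ] local [-129.3 -363.8] fill 0.33
yellow 0.44 world [ 439.2 -145.3] local [-203.9 -291.9] fill 0.07
tumbler 0.58 [ 610. -422.] mat [  84.4 -113. ] 0.93
jam_jar 0.82 [ 634. -186.] mat [ 92.7 124. ] 0.83
handle [([183.4, 186.9], 0.66)] [array([238., 280.]), array([177., 198.]), array([171., 187.]), array([168., 180.])]
stay [([394.3, 183.3], 0.66), ([272.3, 170.0], 0.54), ([379.0, 171.0], 0.51)] [274. 167.]
mug [(array([787., -81.,  45.]), 0.72)]
egg_cup [(array([673., -33.,  29.]), 0.58)]
[ 432.05030852 -167.64993512  320.40778311] 49.4333
```

Run:
```python
from mat import *
for n in ('scene','top'):
    k=cap(n);m=viewer.cut_out('lid',k)[0];ys,xs=np.nonzero(m['pixels']);print(n,m['score'],xs.mean().round(),ys.mean().round())
    for f in (0.,1.2,1.34,1.74):
        H=cv2.convexHull(np.float32([proj(k,W((107-r*np.cos(f)+t*np.sin(f),y,77.5+r*np.sin(f)+t*np.cos(f)))) for r in (0,220) for y in (-200,200) for t in (0,10)]));Mo=cv2.moments(H);print(f,round(Mo['m10']/Mo['m00']),round(Mo['m01']/Mo['m00']),Mo['m00'],m['pixels'].sum())
```

```text
scene 0.69 447.0 270.0
0.0 437 273 19074.86491364357 25950
1.2 446 267 27362.233707933687 25950
1.34 445 272 25670.15878230054 25950
1.74 439 295 15450.875173928449 25950
top 0.64 180.0 187.0
0.0 212 229 16910.653045258136 2404
1.2 182 196 3172.3224640320987 2404
1.34 176 188 2251.426023708016 2404
1.74 171 165 10934.229148722254 2404
```

The lid is at about 1.34 rad and propped, and everything is in place.

```bash
python3 -c "
from plant import bot
print(bot.close_job())"
```

```text
the job is handed in; nothing more can be done
None
```

The job is handed in: the lid stands propped on the stay at about 1.34 rad, and the three tins that were in the chest (red, yellow, blue) stand upright on the cork mat, clear of each other and of the things already there; red was knocked aside after I placed it, but it stayed upright about 17 mm inside the mat's edge, so I left it.

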